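# Build one tier of a kiln load

### The job

Build a kiln tier on the buff slab: stand the two tall props upright in the middle of the two coloured discs (either prop on either disc), then lay the dark narrow shelf level across them, centred over the slab and in line with it, and let go. Then check that the shelf does not rock: with the fingers press down on it above the blue disc, then above the white disc. Finally stand the blue cup upright on the shelf above the middle of the blue disc and the white cup likewise above the white disc, and leave the short prop and the terracotta bowl where they are.

Things in the scene. Friction and masses are not known exactly. Their poses are not given: they have to be found in the camera images.
- slab: buff fireclay kiln slab, fixed, 270 x 110 x 18 mm (x, y, z), lying on the table; origin at the centre of its underside, x along its length. Its top is 18 mm above the table; the two coloured discs lie on it, centred 80 mm to either side of its centre along its x
- disc_blue: flat blue disc fixed on the slab near one end, 64 mm across, 3 mm thick; origin at the centre of its underside (its top is 21 mm above the table). Either end of the slab may have the blue one
- disc_white: flat white disc fixed on the slab near the other end, same size as the blue one; origin at the centre of its underside
- prop_yellow: tall yellow kiln prop, a solid upright cylinder 40 mm across and 70 mm tall, about 180 g; origin at the centre of its underside, z along its axis
- prop_brown: tall dark brown kiln prop, a solid upright cylinder 40 mm across and 70 mm tall, about 180 g; origin at the centre of its underside, z along its axis
- shelf: narrow dark grey kiln shelf, a flat plate 230 x 56 x 14 mm (x, y, z), about 400 g, lying flat on the table; origin at the centre of its underside, x along its length. It can be picked across its 56 mm width. On the props its underside is 91 mm above the table and it overhangs each disc centre by 35 mm
- cup_blue: blue glazed handleless cup standing upright, straight-sided, 60 mm across (52 mm at the foot), 72 mm tall, wall 4 mm, about 160 g; origin at the centre of its underside, z up its axis. It can be picked across its 60 mm outside. On the shelf its underside is 105 mm above the table
- cup_white: white glazed handleless cup, same shape and size as the blue one; origin at the centre of its underside, z up its axis
- prop_short: short grey kiln prop, an upright cylinder 40 mm across and only 40 mm tall: not for this tier, a bystander; origin at the centre of its underside
- bowl: terracotta bowl, 124 mm across the rim and 55 mm tall, standing on the table beside the work: a bystander; origin at the centre of its underside
Things that resemble listed ones, but are neither listed nor needed, are in the scene too. There is more than one size of the cup_white; the job needs the smallest.

How it is judged:
By the outcome, as a careful person would: the job done as asked, in the order asked, and still so for the second after the job is handed in, with the robot touching nothing.
It also fails if it takes over 131 s, if anything falls off the work surface, if the arm or the gripper's body presses on something with over 40 N, if the wrist force passes 120 N, or if a joint passes its speed limit or range.

### The arm

A 6-joint arm with a two-finger parallel gripper is mounted at the origin on the work surface. World frame = base frame: x ahead of the robot, y to its left, z up, the work surface at z = 0. Lengths are in m, angles in rad, forces in N, time in s.
With the tool pointing down it reaches from about 0.375 to 0.9 m from the base axis. Payload 3.1 kg.
Tool frame: the origin (TCP) lies on the centre line of the jaws, within the pads' length; the fingertips stand 14 mm ahead of it and the grasp point (between the pads) lies 5 mm behind it; z points along the fingers, y is the line along which they close (so a half turn about z gives the same grasp; the last joint's range is limited). The gripper opens to 87 mm and grips with 3 to 60 N. Pads are 19 mm wide; open, the fingers measure 117 mm over their backs; the gripper's body (75 mm by 190 mm) begins 51 mm behind the grasp point.
Start: joints at [-1.407, 0.527, 1.433, -0, 1.181, -0.178], TCP at [0.21, -0.589, 0.237] pointing down, gripper open.
Joint ranges: [-3.08, 3.08], [-0.75, 2.2], [0.22, 2.44], [-1.43, 4.57], [0, 2.65], [-2.85, 2.85]. Speed limits (rad/s): [2.79, 2.79, 3.14, 3.14, 3.14, 3.14].

### API

Orientations are given as a unit quaternion [x, y, z, w].
In Python, from rig import robot gives the robot as it stands.
- The arm moves only by the tool move_arm, never from a script. Its argument "commands" is a list of rows, each an object with "hand": the finger opening in cm, from 0 to 8.7; "travel": the shift along the tool's x, y, z in cm, a list of three; "twist": the turn, a rotation vector about the tool's x, y, z in degrees, a list of three. In form: [{"hand": hand, "travel": [dx, dy, dz], "twist": [wx, wy, wz]}, ...]. A call has 1 to 5 rows; each row shifts and turns the commanded pose from where the row before left it, along the tool's axes as they then stand; what a row does not reach is not made up. A row lasts 1/12 s, in which the tool goes at most 41.7 mm and 7.16 degrees, less where a joint would pass 70% of its speed; a pose out of reach is approached as far as the arm can. A call is refused whole if a number of a shift passes 4.17 or a number of a turn 7.16, either way. A call with a gripper value outside its range is refused whole. The fingers move at their own pace and stop on an object; "force" is the grip in N (left out, the last holds). Time passes only in rows, so rows that do not move let the fingers close. It gives the time, the measured TCP pose, the force, the opening and the grip force at its end, in the units of the state.
- robot.get_obs(): the state, without advancing time (a new reading comes with each control period).
- robot.camera(name): name is "side" or "top"; returns a dict with "frame" (384x512x3 uint8, red, green, blue), "fov_y" (degrees; the focal length in pixels is half the picture's height over the tangent of half this angle, whatever the lens; pixels are square), "cx", "cy" (the principal point, pixels), "k1" (the pictures are not rectified: a ray, as slopes to the right and down, at radius r is drawn at 1 + k1 r^2 times it, then the intrinsics apply), "extrinsics" (4x4, takes a point from camera to world coordinates). Camera axes: x right, y down, z forward; pixel columns grow to the right and rows downward; lengths in m; the calibration is good to about 2 mm. A picture is of the moment at which its call begins. There is no depth.
- robot.hand_in(): hands the job in; it is judged then, once.
The state is a dict: "time": time; "q": joint angles; "joint_velocities": joint speeds; "joint_torque": joint torques, N m; "position": TCP position; "tool_rot": TCP orientation; "ft_force": force on the tool from outside, world axes, zero at the start; "moment": the same for the moment, N m; "grip_width": finger opening in m; "grip_force": force on a finger pad.
Only numpy, scipy, OpenCV 4.12 (cv2) and the standard library are available. Lean on these libraries where they do the work, as an engineer would, in place of code of your own. Each camera call takes 0.05 s, during which the arm holds its last target. There are 200 camera calls.

## Working session

There is one attempt and no reset: what is moved stays moved. The work goes in short steps, Python scripts to look and compute and a tool call to move; the robot and the scene stay as the last step left them, time stands still between calls to the robot, and variables do not carry over. Pictures are saved under pics/ and viewed, at most 16 in all, crops included, and the job is handed in when it is done.

Besides the shell and the picture viewer there is one more tool, called after "Call:" as name(argument=value, ...), one argument or row to a line, values as JSON. move_arm: Moves the arm, as the interface text tells. Its arguments: {"type":"object","properties":{"commands":{"type":"array"},"force":{"type":"number"}},"required":["commands"]}

```bash
mkdir -p pics; ls
cat > h.py <<'E'
import numpy as np, cv2
from rig import robot
def cam(n):
    c=robot.camera(n); H,W=c["frame"].shape[:2]
    f=H/2/np.tan(np.radians(c["fov_y"])/2)
    c["K"]=np.array([[f,0,c["cx"]],[0,f,c["cy"]],[0,0,1.]]); c["D"]=np.array([c["k1"],0,0,0,0.]); c["E"]=np.array(c["extrinsics"])
    return c
def ray(c,uv):
    p=cv2.undistortPoints(np.array(uv,float).reshape(-1,1,2),c["K"],c["D"]).reshape(-1,2)
    d=np.c_[p,np.ones(len(p))]@c["E"][:3,:3].T
    return c["E"][:3,3],d
def onz(c,uv,z):
    o,d=ray(c,uv); return o+d*((z-o[2])/d[:,2])[:,None]
def proj(c,P):
    R=c["E"][:3,:3].T; t=-R@c["E"][:3,3]
    return cv2.projectPoints(np.array(P,float).reshape(-1,1,3),cv2.Rodrigues(R)[0],t,c["K"],c["D"])[0].reshape(-1,2)
def save(c,n,box=None,s=1):
    im=c["frame"][:,:,::-1]
    if box: im=im[box[1]:box[3],box[0]:box[2]]
    cv2.imwrite("pics/"+n,cv2.resize(im,None,fx=s,fy=s,interpolation=cv2.INTER_CUBIC))
E
python3 - <<'E'
from h import *
for n in("top","side"):
    c=cam(n); save(c,n+"0.png",s=1.5); np.savez(n+"0.npz",**{k:c[k] for k in("frame","K","D","E")})
    print(n,c["E"].round(3).tolist(),c["K"][0,0],c["k1"])
print(robot.get_obs())
E
```

```text
pics
top [[-0.021, -0.998, 0.061, 0.446], [-1.0, 0.02, -0.023, 0.009], [0.022, -0.062, -0.998, 1.024], [0.0, 0.0, 0.0, 1.0]] 371.55797606299626 -0.006970886633124028
side [[-0.851, -0.381, 0.361, 0.122], [-0.525, 0.608, -0.596, 0.598], [0.007, -0.696, -0.718, 0.759], [0.0, 0.0, 0.0, 1.0]] 403.98796304132577 0.0060542456440098825
{'time': 0.1, 'q': array([-1.40647658e+00,  5.28366869e-01,  1.43375986e+00,  4.18057787e-05,
        1.18139537e+00, -1.78477240e-01]), 'joint_velocities': array([ 0.00151616, -0.00229442, -0.00318854,  0.00124222, -0.00123569,
       -0.00049527]), 'joint_torque': array([-5.10397986e-04, -4.40985382e+01, -1.77150589e+01,  6.34156773e-02,
        5.34085685e-02, -3.59435217e-05]), 'position': array([ 0.21002532, -0.58799505,  0.2356779 ]), 'tool_rot': array([ 9.85348101e-01,  1.70552599e-01,  2.61588739e-05, -9.64564837e-04]), 'ft_force': array([ 0.04256498, -0.14075017, -0.63074603]), 'moment': array([ 0.02713904, -0.02027529,  0.02565061]), 'grip_force': 0.0, 'grip_width': 0.08686084773132129}
```

View pics/top0.png

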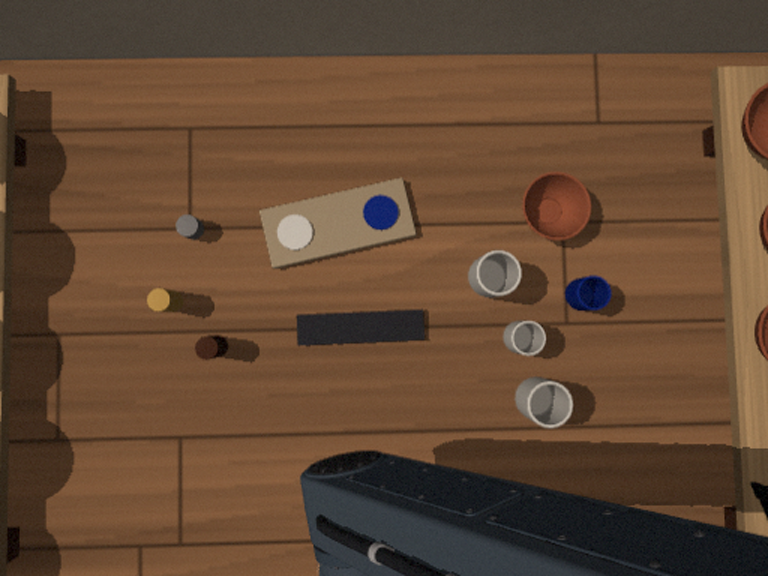

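View pics/side0.png

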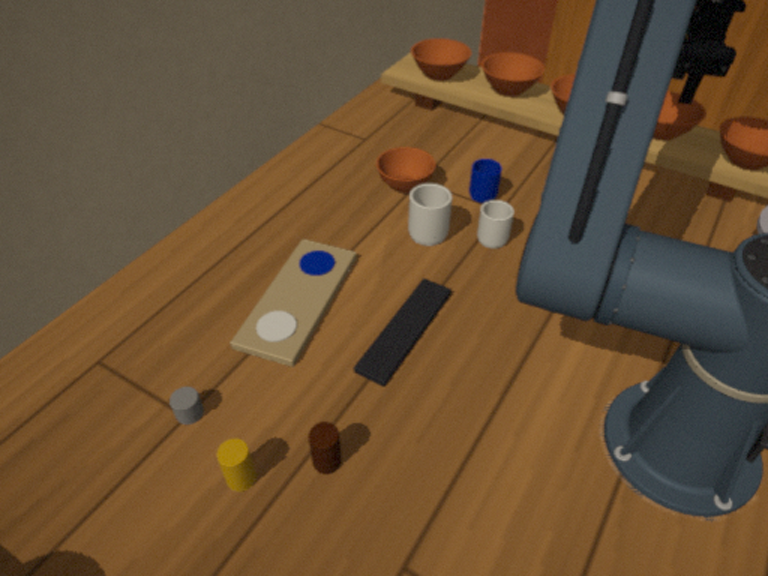

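Candidates (1.5x top px): white cups are (495,274) large, (525,338) smallest and (545,402) large, so I take (525,338). The only blue cup is at (588,293). Tall props are yellow (158,300) and brown (211,347); the grey short prop at (187,226) is a bystander. The dark shelf is at (361,327), and the slab has its white disc at (295,232) and blue disc at (381,212).

```bash
cat > m.py <<'E'
from h import *
# seeds: raw-pixel boxes per view
def blob(c,mask,box=None):
    m=np.zeros(mask.shape,np.uint8)
    if box is None: m=mask.astype(np.uint8)
    else: x0,y0,x1,y1=box; m[y0:y1,x0:x1]=mask[y0:y1,x0:x1]
    m=cv2.morphologyEx(m,cv2.MORPH_OPEN,np.ones((2,2)))
    cs,_=cv2.findContours(m,cv2.RETR_EXTERNAL,cv2.CHAIN_APPROX_NONE)
    k=max(cs,key=cv2.contourArea); return k
def cen(k):
    k=cv2.convexHull(k); M=cv2.moments(k); return np.array([M["m10"]/M["m00"],M["m01"]/M["m00"]]),M["m00"]
def masks(c):
    f=c["frame"].astype(int); r,g,b=f[...,0],f[...,1],f[...,2]; hsv=cv2.cvtColor(c["frame"],cv2.COLOR_RGB2HSV).astype(int)
    H,S,V=hsv[...,0],hsv[...,1],hsv[...,2]
    return dict(blue=(b>r+35)&(b>g+35),white=(S<45)&(V>85),yellow=(H>=17)&(H<=32)&(S>150)&(V>60),brown=(V<72)&(r>g+4),
      buff=(S<110)&(V>90)&(H>10)&(H<35),dark=(V<62)&(S<110))
E
python3 - <<'E'
from m import *
B={"top":dict(yellow=(90,185,125,212),brown=(125,215,156,245),cup_white=(325,205,372,245),cup_blue=(370,178,415,215),disc_blue=(235,125,272,158),disc_white=(180,138,212,170),slab=(165,110,285,185),shelf=(190,200,292,236)),
"side":dict(yellow=(138,285,180,335),brown=(200,275,235,320),cup_white=(312,128,348,170),cup_blue=(305,100,340,138),disc_blue=(195,162,228,186),disc_white=(165,202,202,232),slab=(150,155,242,248),shelf=(230,180,308,260))}
col=dict(yellow="yellow",brown="brown",cup_white="white",cup_blue="blue",disc_blue="blue",disc_white="white",slab="buff",shelf="dark")
hz=dict(yellow=.035,brown=.035,cup_white=.036,cup_blue=.036,disc_blue=.021,disc_white=.021,slab=.018,shelf=.014)
for n in("top","side"):
    z=np.load(n+"0.npz"); c={k:z[k] for k in z}; M=masks(c); vis=c["frame"].copy()
    for o,bx in B[n].items():
        m=M[col[o]]
        if o=="slab": m=m|M["blue"]|M["white"]
        k=blob(c,m,bx); p,a=cen(k); P=onz(c,p,hz[o])[0]
        ex=""
        if o in("slab","shelf"):
            q=cv2.boxPoints(cv2.minAreaRect(onz(c,k.reshape(-1,2),hz[o])[:,:2].astype(np.float32)*1000))
            e1,e2=q[1]-q[0],q[2]-q[1]; L=e1 if np.hypot(*e1)>np.hypot(*e2) else e2
            ex=(np.hypot(*e1).round(1),np.hypot(*e2).round(1),"ang",np.degrees(np.arctan2(L[1],L[0])).round(1)%180,"cen",q.mean(0).round(1))
        else:
            q=onz(c,k.reshape(-1,2),hz[o])[:,:2]*1000; ex=cv2.minAreaRect(q.astype(np.float32))[1]
        print(n,o,p.round(1),a,(P[:2]*1000).round(1),ex); cv2.drawContours(vis,[k],-1,(0,255,0),1)
    c["frame"]=vis; save(c,n+"_m.png",(85,70,420,290) if n=="top" else (90,90,370,340),2.2)
E
python3 - <<'E'
import cv2;import numpy as np
a=cv2.imread("pics/top_m.png");b=cv2.imread("pics/side_m.png");print(a.shape,b.shape)
E
```

```text
top yellow [116.2 203.6] 63.5 [480.6 347.2] (15.423676490783691, 32.72126770019531)
top brown [144.2 232.3] 313.5 [403.3 273.8] (65.86483001708984, 36.73106384277344)
top cup_white [350.7 225.7] 488.5 [ 408.8 -274. ] (72.68085479736328, 58.48115158081055)
top cup_blue [393.  196.3] 518.0 [ 485.2 -391.5] (78.83965301513672, 59.432640075683594)
top disc_blue [254.3 142.1] 384.5 [641.2 -22. ] (60.02909851074219, 60.40117263793945)
top disc_white [197.1 155.4] 406.0 [607.6 134. ] (59.575260162353516, 62.9731330871582)
top slab [225.4 149.1] 3893.5 [624.   57.2] (np.float32(268.7), np.float32(109.4), 'ang', np.float32(102.1), 'cen', array([624.5,  56.4], dtype=float32))
top shelf [240.7 219.2] 1679.5 [432.3  19.1] (np.float32(229.1), np.float32(55.0), 'ang', np.float32(91.6), 'cen', array([432.6,  18.1], dtype=float32))
side yellow [158.4 310.4] 757.0 [488.2 365. ] (44.77846145629883, 83.78104400634766)
side brown [220.3 299.1] 696.5 [399.6 281. ] (54.473209381103516, 74.7156982421875)
side cup_white [330.5 149.3] 545.5 [ 409.2 -268.1] (57.47410202026367, 138.6356658935547)
side cup_blue [323.8 120.6] 456.5 [ 484.2 -383.5] (56.761146545410156, 150.96981811523438)
side disc_blue [211.9 175.7] 272.0 [638.  -14.7] (59.67519760131836, 58.95929718017578)
side disc_white [184.7 218.2] 382.0 [604.5 141.9] (60.604366302490234, 60.712806701660156)
side slab [196.3 202.4] 3367.0 [615.1  83.2] (np.float32(275.4), np.float32(109.2), 'ang', np.float32(102.0), 'cen', array([619.4,  67.9], dtype=float32))
side shelf [268.9 222.4] 1671.5 [428.2  40.4] (np.float32(234.2), np.float32(56.7), 'ang', np.float32(91.1), 'cen', array([428.8,  29. ], dtype=float32))
(484, 737, 3) (550, 616, 3)
```

View pics/top_m.png

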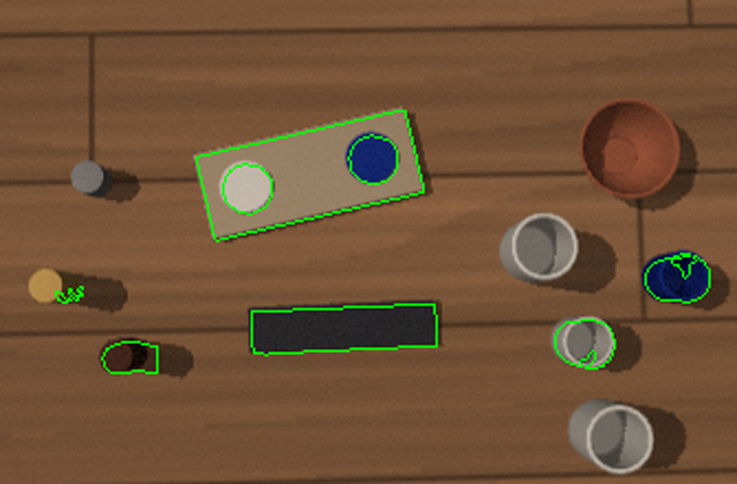

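View pics/side_m.png

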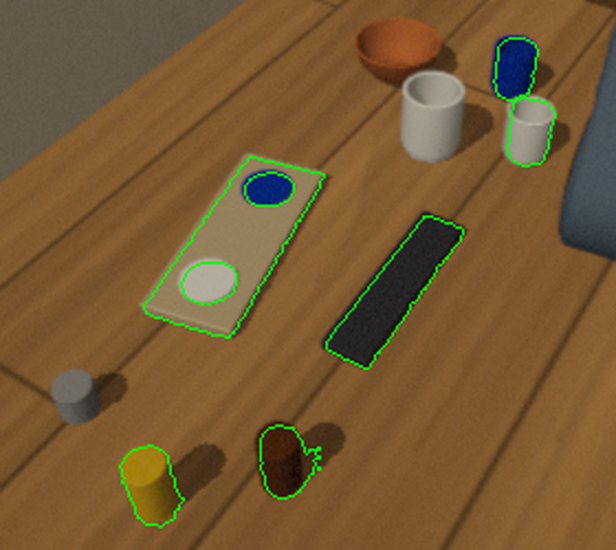

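The overlays fit the slab, discs, shelf, cups and side-view props: yellow crop (150,486), brown (282,462), smallest white cup (529,132). Only the top-view yellow mask failed, and the brown one took in shadow. The two views differ by about 8 mm, so I'll check them against the gripper once it is near the yellow prop. I'm moving there now.

Call:
move_arm(
  commands=[
    {"hand":8.7,"travel":[0,0,0],"twist":[0,0,-5.36]},
    {"hand":8.7,"travel":[0,0,0],"twist":[0,0,-5.36]},
    {"hand":8.7,"travel":[0,0,0],"twist":[0,0,-5.36]},
    {"hand":8.7,"travel":[0,0,0],"twist":[0,0,-5.36]},
    {"hand":8.7,"travel":[0,0,0],"twist":[0,0,-5.36]},
  ],
  force=25,
)

```text
time: 0.52
position: [0.21, -0.5882, 0.236]
tool_rot: [0.918, 0.396, 0.0, -0.001]
ft_force: [0.1, -0.4, -0.5]
grip_width: 0.087
grip_force: 0.0
```

Call:
move_arm(
  commands=[
    {"hand":8.7,"travel":[0,0,0],"twist":[0,0,-5.36]},
    {"hand":8.7,"travel":[0,0,0],"twist":[0,0,-5.36]},
    {"hand":8.7,"travel":[0,0,0],"twist":[0,0,-5.36]},
    {"hand":8.7,"travel":[0,0,0],"twist":[0,0,-5.36]},
    {"hand":8.7,"travel":[0,0,0],"twist":[0,0,-5.36]},
  ],
)

```text
time: 0.93
position: [0.21, -0.5882, 0.2359]
tool_rot: [0.801, 0.598, 0.0, -0.001]
ft_force: [-1.1, 0.1, -0.7]
grip_width: 0.0866
grip_force: 0.0
```

Call:
move_arm(
  commands=[
    {"hand":8.7,"travel":[0,0,0],"twist":[0,0,-5.36]},
    {"hand":8.7,"travel":[0,0,0],"twist":[0,0,-5.36]},
    {"hand":8.7,"travel":[0,0,0],"twist":[0,0,-5.36]},
    {"hand":8.7,"travel":[0,0,0],"twist":[0,0,-5.36]},
    {"hand":8.7,"travel":[0,0,0],"twist":[0,0,-5.36]},
  ],
)

```text
time: 1.35
position: [0.21, -0.5882, 0.2359]
tool_rot: [0.641, 0.768, 0.0, -0.0]
ft_force: [0.7, 0.9, 0.2]
grip_width: 0.0869
grip_force: 0.0
```

Call:
move_arm(
  commands=[
    {"hand":8.7,"travel":[2.42,2.86,0],"twist":[0,0,0]},
    {"hand":8.7,"travel":[2.42,2.86,0],"twist":[0,0,0]},
    {"hand":8.7,"travel":[2.42,2.86,0],"twist":[0,0,0]},
    {"hand":8.7,"travel":[2.42,2.86,0],"twist":[0,0,0]},
    {"hand":8.7,"travel":[2.42,2.86,0],"twist":[0,0,0]},
  ],
)

```text
time: 1.77
position: [0.3304, -0.4428, 0.2361]
tool_rot: [0.643, 0.766, 0.0, -0.0]
ft_force: [1.1, -0.9, -0.1]
grip_width: 0.087
grip_force: 0.0
```

Call:
move_arm(
  commands=[
    {"hand":8.7,"travel":[2.42,2.86,0],"twist":[0,0,0]},
    {"hand":8.7,"travel":[2.42,2.86,0],"twist":[0,0,0]},
    {"hand":8.7,"travel":[2.42,2.86,0],"twist":[0,0,0]},
    {"hand":8.7,"travel":[2.42,2.86,0],"twist":[0,0,0]},
    {"hand":8.7,"travel":[2.42,2.86,0],"twist":[0,0,0]},
  ],
)

```text
time: 2.18
position: [0.4502, -0.2986, 0.2363]
tool_rot: [0.643, 0.766, 0.0, -0.0]
ft_force: [0.4, 0.6, 1.1]
grip_width: 0.0867
grip_force: 0.0
```

Call:
move_arm(
  commands=[
    {"hand":8.7,"travel":[3.2,0.77,0.18],"twist":[0,0,0]},
    {"hand":8.7,"travel":[3.2,0.77,0.18],"twist":[0,0,0]},
    {"hand":8.7,"travel":[3.2,0.77,0.18],"twist":[0,0,0]},
    {"hand":8.7,"travel":[3.2,0.77,0.18],"twist":[0,0,0]},
    {"hand":8.7,"travel":[3.2,0.77,0.18],"twist":[0,0,0]},
  ],
)

```text
time: 2.6
position: [0.4592, -0.1345, 0.2272]
tool_rot: [0.643, 0.766, -0.0, -0.0]
ft_force: [0.2, -0.3, 0.6]
grip_width: 0.0868
grip_force: 0.0
```

Call:
move_arm(
  commands=[
    {"hand":8.7,"travel":[3.2,0.77,0.18],"twist":[0,0,0]},
    {"hand":8.7,"travel":[3.2,0.77,0.18],"twist":[0,0,0]},
    {"hand":8.7,"travel":[3.2,0.77,0.18],"twist":[0,0,0]},
    {"hand":8.7,"travel":[3.2,0.77,0.18],"twist":[0,0,0]},
    {"hand":8.7,"travel":[3.2,0.77,0.18],"twist":[0,0,0]},
  ],
)

```text
time: 3.02
position: [0.4692, 0.0297, 0.2183]
tool_rot: [0.643, 0.766, -0.0, -0.0]
ft_force: [0.2, 0.1, 0.3]
grip_width: 0.0867
grip_force: 0.0
```

Call:
move_arm(
  commands=[
    {"hand":8.7,"travel":[3.2,0.77,0.18],"twist":[0,0,0]},
    {"hand":8.7,"travel":[3.2,0.77,0.18],"twist":[0,0,0]},
    {"hand":8.7,"travel":[3.2,0.77,0.18],"twist":[0,0,0]},
    {"hand":8.7,"travel":[3.2,0.77,0.18],"twist":[0,0,0]},
    {"hand":8.7,"travel":[3.2,0.77,0.18],"twist":[0,0,0]},
  ],
)

```text
time: 3.43
position: [0.4791, 0.194, 0.2092]
tool_rot: [0.642, 0.766, -0.0, -0.0]
ft_force: [0.7, 0.3, 0.7]
grip_width: 0.0869
grip_force: 0.0
```

Call:
move_arm(
  commands=[
    {"hand":8.7,"travel":[3.2,0.77,0.18],"twist":[0,0,0]},
    {"hand":8.7,"travel":[3.2,0.77,0.18],"twist":[0,0,0]},
    {"hand":8.7,"travel":[3.2,0.77,0.18],"twist":[0,0,0]},
    {"hand":8.7,"travel":[3.2,0.77,0.18],"twist":[0,0,0]},
    {"hand":8.7,"travel":[3.2,0.77,0.18],"twist":[0,0,0]},
  ],
)

```text
time: 3.85
position: [0.489, 0.3582, 0.2]
tool_rot: [0.642, 0.766, -0.001, -0.0]
ft_force: [0.8, -0.2, -0.5]
grip_width: 0.0872
grip_force: 0.0
```

Run:
```python
from m import *
o=robot.get_obs(); print(o["position"].round(4),o["tool_rot"].round(3))
z=np.load("top0.npz"); c={k:z[k] for k in z}
hsv=cv2.cvtColor(c["frame"],cv2.COLOR_RGB2HSV).astype(int); f=c["frame"].astype(int)
print("yel px",hsv[200,105],hsv[197,104],"wood",hsv[180,105])
m=(hsv[...,0]>=15)&(hsv[...,2]>110)&(hsv[...,1]>100); k=blob(c,m,(90,185,125,215)); print("yellow top face",cen(k),onz(c,cen(k)[0],.07),cv2.boundingRect(k))
print("brown row",f[232,128:160].tolist())
# gripper reference: project tips at TCP pose
T=o["position"]; import math
qx,qy=o["tool_rot"][:2]; psi=2*math.atan2(qy,qx); y=np.array([math.sin(psi),-math.cos(psi),0])
ims=[]
for n in("top","side"):
    d=cam(n); im=d["frame"].copy()
    for s in(-1,1):
        for w in (.0435,.0585):
            u=proj(d,[T+s*w*y+[0,0,-.014]])[0]; cv2.circle(im,tuple(int(round(v)) for v in u),1,(0,255,0),-1)
    u=proj(d,[T+[0,0,-.014]])[0]; a,b=np.clip(u-60,0,[512-120,384-120]).astype(int); print(n,u)
    ims.append(cv2.resize(im[b:b+120,a:a+120,::-1],None,fx=3.2,fy=3.2,interpolation=cv2.INTER_CUBIC))
cv2.imwrite("pics/tip.png",np.hstack(ims))
```

```text
[0.489  0.3582 0.2   ] [ 0.642  0.766 -0.001 -0.   ]
yel px [ 19 151 177] [ 19 150 178] wood [ 13 133 132]
yellow top face (array([105.99150142, 200.47969783]), 176.5) [[0.48780759 0.36118231 0.07      ]] (99, 193, 15, 16)
brown row [[105, 71, 45], [104, 72, 48], [70, 42, 32], [66, 38, 29], [64, 35, 23], [69, 40, 29], [67, 39, 28], [69, 41, 27], [64, 36, 25], [63, 32, 17], [68, 39, 30], [65, 37, 26], [63, 35, 25], [64, 33, 26], [68, 41, 30], [65, 40, 24], [63, 34, 27], [30, 18, 14], [28, 15, 14], [19, 13, 6], [19, 11, 6], [20, 16, 12], [23, 13, 13], [20, 7, 2], [58, 41, 27], [57, 39, 21], [59, 39, 28], [60, 41, 25], [63, 42, 28], [62, 42, 29], [57, 37, 21], [60, 41, 29]]
top [ 88.15010639 198.04567045]
side [145.70028334 263.06343472]
```

View pics/tip.png

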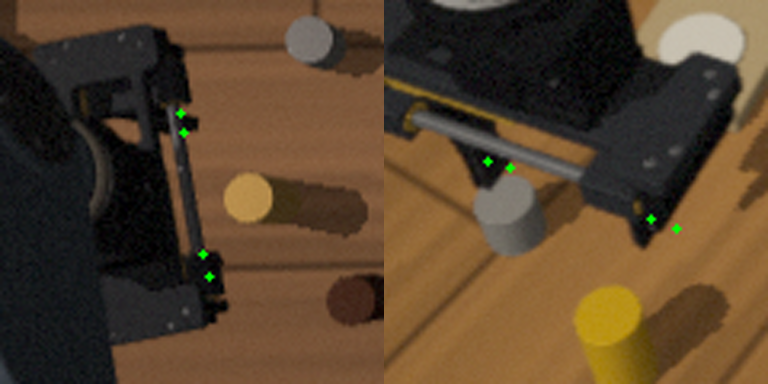

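The crop shows the gripper hovering over yellow (top crop (248,197), side crop (612,318)). The fingertips do not line up exactly with their projections, so there is a camera bias. I'll grip, turn 90° and regrip, which centres the prop in the jaws. Held that way, it calibrates both cameras.

Call:
move_arm(
  commands=[
    {"hand":8.7,"travel":[0.18,0,3.1],"twist":[0,0,0]},
    {"hand":8.7,"travel":[0,0,3.1],"twist":[0,0,0]},
    {"hand":8.7,"travel":[0,0,3.1],"twist":[0,0,0]},
    {"hand":8.7,"travel":[0,0,3.1],"twist":[0,0,0]},
    {"hand":8.7,"travel":[0,0,3.1],"twist":[0,0,0]},
  ],
)

```text
time: 4.37
position: [0.489, 0.3574, 0.0442]
tool_rot: [0.643, 0.766, -0.0, -0.0]
ft_force: [-0.4, 0.7, 0.4]
grip_width: 0.0868
grip_force: 0.0
```

Call:
move_arm(
  commands=[
    {"hand":3.5,"travel":[0,0,0],"twist":[0,0,0]},
    {"hand":3.5,"travel":[0,0,0],"twist":[0,0,0]},
    {"hand":3.5,"travel":[0,0,0],"twist":[0,0,0]},
    {"hand":3.5,"travel":[0,0,0],"twist":[0,0,0]},
    {"hand":3.5,"travel":[0,0,0],"twist":[0,0,0]},
  ],
  force=10,
)

```text
time: 4.78
position: [0.4907, 0.3589, 0.0479]
tool_rot: [0.643, 0.766, 0.002, 0.001]
ft_force: [-0.2, 0.0, -0.2]
grip_width: 0.0616
grip_force: 0.0
```

Call:
move_arm(
  commands=[
    {"hand":3.5,"travel":[0,0,0],"twist":[0,0,0]},
    {"hand":3.5,"travel":[0,0,0],"twist":[0,0,0]},
    {"hand":3.5,"travel":[0,0,0],"twist":[0,0,0]},
    {"hand":3.5,"travel":[0,0,0],"twist":[0,0,0]},
    {"hand":3.5,"travel":[0,0,0],"twist":[0,0,0]},
  ],
)

```text
time: 5.2
position: [0.4902, 0.3588, 0.0464]
tool_rot: [0.643, 0.766, 0.001, 0.001]
ft_force: [-0.5, 0.2, 3.9]
grip_width: 0.0399
grip_force: 10.0
```

Call:
move_arm(
  commands=[
    {"hand":8.0,"travel":[0,0,0],"twist":[0,0,0]},
    {"hand":8.0,"travel":[0,0,0],"twist":[0,0,0]},
    {"hand":8.0,"travel":[0,0,0],"twist":[0,0,0]},
    {"hand":8.0,"travel":[0,0,0],"twist":[0,0,-6]},
    {"hand":8.0,"travel":[0,0,0],"twist":[0,0,-7]},
  ],
)

```text
time: 5.62
position: [0.4887, 0.3582, 0.0451]
tool_rot: [0.549, 0.836, -0.001, -0.0]
ft_force: [-0.2, 0.1, -0.4]
grip_width: 0.0651
grip_force: 0.0
```

Call:
move_arm(
  commands=[
    {"hand":8.0,"travel":[0,0,0],"twist":[0,0,-7]},
    {"hand":8.0,"travel":[0,0,0],"twist":[0,0,-7]},
    {"hand":8.0,"travel":[0,0,0],"twist":[0,0,-7]},
    {"hand":8.0,"travel":[0,0,0],"twist":[0,0,-7]},
    {"hand":8.0,"travel":[0,0,0],"twist":[0,0,-7]},
  ],
)

```text
time: 6.03
position: [0.4887, 0.3581, 0.045]
tool_rot: [0.272, 0.962, -0.0, -0.001]
ft_force: [0.0, 0.7, 0.5]
grip_width: 0.0797
grip_force: 0.0
```

Call:
move_arm(
  commands=[
    {"hand":8.0,"travel":[0,0,0],"twist":[0,0,-7]},
    {"hand":8.0,"travel":[0,0,0],"twist":[0,0,-7]},
    {"hand":8.0,"travel":[0,0,0],"twist":[0,0,-7]},
    {"hand":8.0,"travel":[0,0,0],"twist":[0,0,-7]},
    {"hand":8.0,"travel":[0,0,0],"twist":[0,0,-7]},
  ],
)

```text
time: 6.45
position: [0.4887, 0.3581, 0.045]
tool_rot: [-0.03, 1.0, -0.0, -0.001]
ft_force: [-0.5, -1.3, -0.2]
grip_width: 0.08
grip_force: 0.0
```

Call:
move_arm(
  commands=[
    {"hand":3.5,"travel":[0,0,0],"twist":[0,0,0]},
    {"hand":3.5,"travel":[0,0,0],"twist":[0,0,0]},
    {"hand":3.5,"travel":[0,0,0],"twist":[0,0,0]},
    {"hand":3.5,"travel":[0,0,0],"twist":[0,0,0]},
    {"hand":3.5,"travel":[0,0,0],"twist":[0,0,0]},
  ],
  force=10,
)

```text
time: 6.87
position: [0.4892, 0.3584, 0.0455]
tool_rot: [-0.026, 1.0, -0.0, -0.0]
ft_force: [-0.0, -0.5, -0.0]
grip_width: 0.0542
grip_force: 0.0
```

Call:
move_arm(
  commands=[
    {"hand":3.5,"travel":[0,0,0],"twist":[0,0,0]},
    {"hand":3.5,"travel":[0,0,0],"twist":[0,0,0]},
    {"hand":3.5,"travel":[0,0,0],"twist":[0,0,0]},
    {"hand":3.5,"travel":[0,0,0],"twist":[0,0,0]},
    {"hand":3.5,"travel":[0,0,0],"twist":[0,0,0]},
  ],
)

```text
time: 7.28
position: [0.4894, 0.3586, 0.0456]
tool_rot: [-0.026, 1.0, 0.0, 0.0]
ft_force: [-0.1, 1.5, 0.1]
grip_width: 0.0397
grip_force: 10.0
```

Run:
```python
from m import *
o=robot.get_obs(); print(o["position"].round(4),o["tool_rot"].round(3),o["grip_width"])
T=o["position"];ims=[]
for n in("top","side"):
    d=cam(n); im=d["frame"].copy(); np.savez(n+"1.npz",**{k:d[k] for k in("frame","K","D","E")})
    a=np.linspace(0,2*np.pi,40)
    for z in(.07,.0):
        for u in proj(d,np.c_[T[0]+.02*np.cos(a),T[1]+.02*np.sin(a),a*0+z]): im[int(round(u[1])),int(round(u[0]))]=(0,255,0)
    u=proj(d,[[T[0],T[1],.035]])[0]; a,b=np.clip(u-40,0,[512-80,384-80]).astype(int); print(n,u,(a,b))
    ims.append(cv2.resize(im[b:b+80,a:a+80,::-1],None,fx=5,fy=5,interpolation=cv2.INTER_CUBIC))
cv2.imwrite("pics/held.png",np.hstack(ims))
```

```text
[0.4894 0.3586 0.0456] [-0.026  1.     0.     0.   ] 0.03969646504406263
top [111.90004358 200.33949589] (np.int64(71), np.int64(160))
side [160.14336341 307.48995391] (np.int64(120), np.int64(267))
```

View pics/held.png

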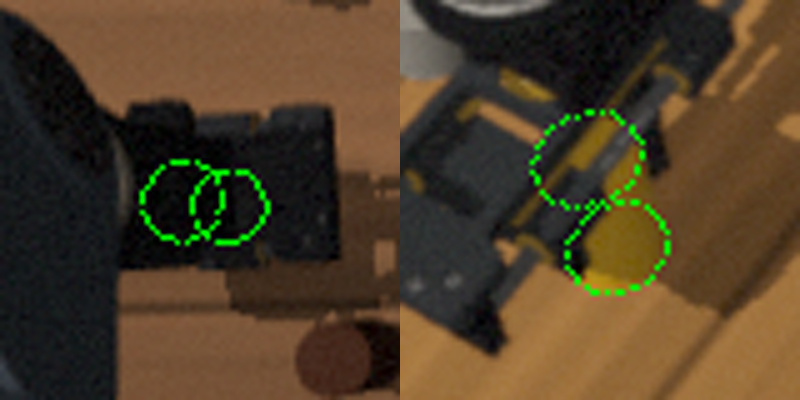

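Run:
```python
from m import *
for i in "01":
    z=np.load(f"side{i}.npz"); c={k:z[k] for k in z}
    hsv=cv2.cvtColor(c["frame"],cv2.COLOR_RGB2HSV).astype(int)
    f=c["frame"].astype(int); m=(hsv[...,0]>=21)&(hsv[...,0]<=35)&(hsv[...,1]>185)&(hsv[...,2]>40)
    k=blob(c,m,(140,296,185,335)); print(i,cv2.boundingRect(k),cen(k))
    print([ (r,*hsv[r,160]) for r in range(318,334,2)])
    P=[[.4892+.02*np.cos(a),.3584+.02*np.sin(a),0] for a in np.linspace(0,6.28,60)]; u=proj(c,P); print(u.min(0),u.max(0))
```

```text
0 (146, 297, 25, 31) (array([158.21466431, 311.20641932]), 566.0)
[(318, np.int64(21), np.int64(221), np.int64(119)), (320, np.int64(23), np.int64(255), np.int64(124)), (322, np.int64(22), np.int64(238), np.int64(123)), (324, np.int64(23), np.int64(251), np.int64(127)), (326, np.int64(21), np.int64(213), np.int64(132)), (328, np.int64(16), np.int64(165), np.int64(122)), (330, np.int64(15), np.int64(159), np.int64(120)), (332, np.int64(16), np.int64(159), np.int64(122))]
[153.09036466 307.14095   ] [173.102555   325.36543324]
1 (158, 298, 15, 29) (array([165.0834868 , 313.92203806]), 271.5)
[(318, np.int64(21), np.int64(201), np.int64(127)), (320, np.int64(22), np.int64(208), np.int64(129)), (322, np.int64(22), np.int64(224), np.int64(171)), (324, np.int64(23), np.int64(216), np.int64(176)), (326, np.int64(17), np.int64(157), np.int64(161)), (328, np.int64(16), np.int64(155), np.int64(156)), (330, np.int64(16), np.int64(149), np.int64(156)), (332, np.int64(15), np.int64(156), np.int64(155))]
[153.09036466 307.14095   ] [173.102555   325.36543324]
```

Call:
move_arm(
  commands=[
    {"hand":3.5,"travel":[0,0,0],"twist":[0,0,0]},
    {"hand":3.5,"travel":[0,0,-1],"twist":[0,0,0]},
    {"hand":3.5,"travel":[0,0,-2],"twist":[0,0,0]},
    {"hand":3.5,"travel":[0,0,-2],"twist":[0,0,0]},
    {"hand":3.5,"travel":[0,0,-2],"twist":[0,0,0]},
  ],
  force=25,
)

```text
time: 7.8
position: [0.4884, 0.3577, 0.1161]
tool_rot: [-0.027, 1.0, -0.001, -0.001]
ft_force: [0.6, 0.4, -1.9]
grip_width: 0.0395
grip_force: 25.0
```

Call:
move_arm(
  commands=[
    {"hand":3.5,"travel":[-1.05,-2.26,0],"twist":[0,0,0]},
    {"hand":3.5,"travel":[-1.05,-2.26,0],"twist":[0,0,0]},
    {"hand":3.5,"travel":[-1.05,-2.26,0],"twist":[0,0,0]},
    {"hand":3.5,"travel":[-1.05,-2.26,0],"twist":[0,0,0]},
    {"hand":3.5,"travel":[-1.05,-2.26,0],"twist":[0,0,0]},
  ],
)

```text
time: 8.22
position: [0.5474, 0.2469, 0.1159]
tool_rot: [-0.027, 1.0, -0.0, -0.001]
ft_force: [0.7, 0.1, -2.7]
grip_width: 0.0393
grip_force: 25.0
```

Call:
move_arm(
  commands=[
    {"hand":3.5,"travel":[-1.05,-2.26,0],"twist":[0,0,0]},
    {"hand":3.5,"travel":[-1.05,-2.26,0],"twist":[0,0,0]},
    {"hand":3.5,"travel":[-1.05,-2.26,0],"twist":[0,0,0]},
    {"hand":3.5,"travel":[-1.05,-2.26,0],"twist":[0,0,0]},
    {"hand":3.5,"travel":[-1.05,-2.26,0],"twist":[0,0,0]},
  ],
)

```text
time: 8.63
position: [0.6058, 0.1368, 0.1157]
tool_rot: [-0.027, 1.0, -0.0, -0.001]
ft_force: [0.9, -0.6, -2.3]
grip_width: 0.0394
grip_force: 25.0
```

Call:
move_arm(
  commands=[
    {"hand":3.5,"travel":[0,0,2],"twist":[0,0,0]},
    {"hand":3.5,"travel":[0,0,1.5],"twist":[0,0,0]},
    {"hand":3.5,"travel":[0,0,1],"twist":[0,0,0]},
    {"hand":3.5,"travel":[0,0,0],"twist":[0,0,0]},
    {"hand":3.5,"travel":[0,0,0],"twist":[0,0,0]},
  ],
)

```text
time: 9.05
position: [0.6053, 0.1384, 0.0701]
tool_rot: [-0.027, 1.0, -0.0, -0.001]
ft_force: [0.4, 0.4, -2.0]
grip_width: 0.0393
grip_force: 25.0
```

```bash
cat > chk.py <<'E'
from m import *
import sys
# overlay expected circle(s) at tool position; args: tag radius base-z top-z
def chk(tag,items,n="side",half=40,s=7):
    d=cam(n); im=d["frame"].copy(); np.savez(tag+".npz",**{k:d[k] for k in("frame","K","D","E")})
    im=cv2.resize(im,None,fx=s,fy=s,interpolation=cv2.INTER_CUBIC); a=np.linspace(0,2*np.pi,60)
    for (x,y,z,r,col) in items:
        for u in proj(d,np.c_[x+r*np.cos(a),y+r*np.sin(a),a*0+z]): cv2.circle(im,tuple(int(round(v)) for v in (u+.5)*s),1,col,-1)
    u=proj(d,[items[0][:3]])[0]; p=np.clip((u-half),0,[512-2*half,384-2*half]).astype(int)*s
    return im[p[1]:p[1]+2*half*s,p[0]:p[0]+2*half*s,::-1],p/s
E
python3 - <<'E'
from chk import *
o=robot.get_obs(); T=o["position"]; print(T.round(4),o["tool_rot"].round(3),o["grip_width"],o["ft_force"])
a,p=chk("w1",[(T[0],T[1],T[2]-.0452,.02,(0,255,0)),(.6076,.134,.021,.032,(255,0,0)),(.6045,.1419,.021,.032,(255,255,0))])
print(p); cv2.imwrite("pics/w1.png",a)
E
```

```text
[0.6053 0.1384 0.0701] [-0.027  1.    -0.    -0.001] 0.039287991052053606 [ 0.446452    0.38414536 -1.99294699]
[145. 176.]
```

View pics/w1.png

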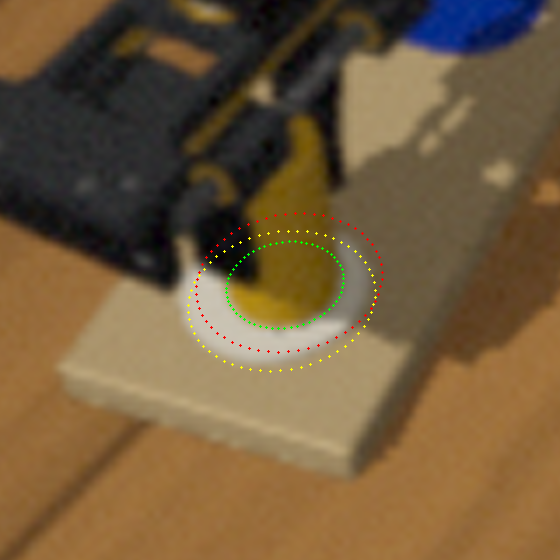

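The overlay sits about 1 px low and right of the disc (its edges are at (180..370, 362)). The cause is the even-sized opening kernel, which shifts masks by a pixel. I'll recompute with a 3x3 kernel.

```bash
sed -i 's/np.ones((2,2))/np.ones((3,3))/' m.py
cat > meas.py <<'E'
from m import *
B={"top":dict(brown=(125,215,146,245),cup_white=(325,205,372,245),cup_blue=(370,178,415,215),disc_blue=(235,125,272,158),disc_white=(180,138,212,170),slab=(165,110,285,185),shelf=(190,200,292,236)),
"side":dict(yellow=(138,285,180,335),brown=(200,275,228,320),cup_white=(312,134,348,170),cup_blue=(305,100,340,137),disc_blue=(195,162,228,186),disc_white=(165,202,202,232),slab=(150,155,242,248),shelf=(230,180,308,260))}
col=dict(yellow="yellow",brown="brown",cup_white="white",cup_blue="blue",disc_blue="blue",disc_white="white",slab="buff",shelf="dark")
hz=dict(yellow=.035,brown=.035,cup_white=.036,cup_blue=.036,disc_blue=.021,disc_white=.021,slab=.018,shelf=.014)
for n in("top","side"):
    z=np.load(n+"0.npz"); c={k:z[k] for k in z}; M=masks(c)
    for o,bx in B[n].items():
        m=M[col[o]]
        if o=="slab": m=m|M["blue"]|M["white"]
        k=blob(c,m,bx); p,a=cen(k); P=onz(c,p,hz[o])[0]
        q=onz(c,k.reshape(-1,2),hz[o])[:,:2]*1000; r=cv2.minAreaRect(q.astype(np.float32))
        print(n,o,p.round(1),a,(P[:2]*1000).round(1),np.round(r[0],1),np.round(r[1],1),round(r[2],1))
E
python3 meas.py
```

```text
top brown [138.5 231.2] 177.0 [406.5 288.8] [407.  290.1] [36.7 36.9] 89.8
top cup_white [349.7 224.9] 475.0 [ 411.  -271.4] [ 409.6 -270.8] [72.7 55.8] 88.7
top cup_blue [391.8 195.6] 482.0 [ 487.  -388.3] [ 487.3 -387.5] [79.3 51.1] 88.8
top disc_blue [253.5 141.3] 375.0 [643.6 -19.8] [643.  -19.9] [57.4 58. ] 88.9
top disc_white [196.1 154.4] 406.0 [610.3 136.7] [610.  137.1] [59.6 63. ] 89.2
top slab [224.4 148. ] 3887.0 [626.9  59.8] [627.3  59.1] [109.4 268.7] 12.1
top shelf [240. 218.] 1662.5 [435.3  21.1] [435.3  20.7] [ 54.4 229. ] 1.3
side yellow [157.4 309.2] 726.5 [491.5 364.3] [492.3 364.1] [43.1 82.8] 55.5
side brown [217.1 298.4] 570.0 [406.1 283.2] [406.6 282.3] [40.4 75. ] 36.7
side cup_white [329.5 148.4] 539.5 [ 413.1 -270. ] [ 412.  -271.1] [ 57.6 138.7] 20.5
side cup_blue [323.  119.5] 449.5 [ 488.8 -387.2] [ 488.7 -388. ] [ 56.9 151.8] 21.5
side disc_blue [210.9 174.7] 272.0 [642.6 -16.5] [643.3 -17.7] [59.8 59.3] 32.1
side disc_white [183.8 217. ] 375.0 [608.8 140.2] [609.6 139.8] [60.7 57.9] 32.0
side slab [195.3 201.4] 3363.5 [619.4  81.9] [623.7  66.5] [109.6 276.3] 12.1
side shelf [267.9 221.4] 1671.5 [431.9  38.9] [432.5  27.5] [ 56.9 234.9] 1.2
```

Call:
move_arm(
  commands=[
    {"hand":3.5,"travel":[-0.41,0,0.2],"twist":[0,0,0]},
    {"hand":3.5,"travel":[0,0,0.15],"twist":[0,0,0]},
    {"hand":3.5,"travel":[0,0,0.05],"twist":[0,0,0]},
    {"hand":3.5,"travel":[0,0,0],"twist":[0,0,0]},
    {"hand":3.5,"travel":[0,0,0],"twist":[0,0,0]},
  ],
)

```text
time: 9.52
position: [0.6102, 0.1386, 0.0668]
tool_rot: [-0.027, 1.0, -0.0, 0.0]
ft_force: [0.5, 0.4, -2.4]
grip_width: 0.0396
grip_force: 25.0
```

Call:
move_arm(
  commands=[
    {"hand":4.6,"travel":[0,0,0],"twist":[0,0,0]},
    {"hand":6,"travel":[0,0,0],"twist":[0,0,0]},
    {"hand":7,"travel":[0,0,0],"twist":[0,0,0]},
    {"hand":8,"travel":[0,0,0],"twist":[0,0,0]},
    {"hand":8,"travel":[0,0,0],"twist":[0,0,0]},
  ],
)

```text
time: 9.93
position: [0.6104, 0.1385, 0.0668]
tool_rot: [-0.026, 1.0, 0.0, 0.0]
ft_force: [-0.5, -0.4, 0.3]
grip_width: 0.0648
grip_force: 0.0
```

Call:
move_arm(
  commands=[
    {"hand":8,"travel":[0,0,-2],"twist":[0,0,0]},
    {"hand":8,"travel":[0,0,-3],"twist":[0,0,0]},
    {"hand":8.7,"travel":[0,0,-3],"twist":[0,0,0]},
    {"hand":8.7,"travel":[0,0,-3],"twist":[0,0,0]},
    {"hand":8.7,"travel":[0,0,-3],"twist":[0,0,0]},
  ],
)

```text
time: 10.35
position: [0.6099, 0.1384, 0.2079]
tool_rot: [-0.027, 1.0, 0.0, -0.0]
ft_force: [0.2, -0.5, 0.2]
grip_width: 0.0856
grip_force: 0.0
```

Call:
move_arm(
  commands=[
    {"hand":8.7,"travel":[1.95,1.53,0],"twist":[0,0,0]},
    {"hand":8.7,"travel":[1.95,1.53,0],"twist":[0,0,0]},
    {"hand":8.7,"travel":[1.95,1.53,0],"twist":[0,0,0]},
    {"hand":8.7,"travel":[1.95,1.53,0],"twist":[0,0,0]},
    {"hand":8.7,"travel":[1.95,1.53,0],"twist":[0,0,0]},
  ],
)

```text
time: 10.77
position: [0.5077, 0.2101, 0.2068]
tool_rot: [-0.026, 1.0, 0.0, 0.0]
ft_force: [0.2, 1.3, 0.1]
grip_width: 0.0868
grip_force: 0.0
```

Call:
move_arm(
  commands=[
    {"hand":8.7,"travel":[1.95,1.53,0],"twist":[0,0,0]},
    {"hand":8.7,"travel":[1.95,1.53,0],"twist":[0,0,0]},
    {"hand":8.7,"travel":[1.95,1.53,0],"twist":[0,0,0]},
    {"hand":8.7,"travel":[1.95,1.53,0],"twist":[0,0,0]},
    {"hand":8.7,"travel":[1.95,1.53,0],"twist":[0,0,0]},
  ],
)

```text
time: 11.18
position: [0.4064, 0.2815, 0.2068]
tool_rot: [-0.026, 1.0, 0.0, 0.0]
ft_force: [-0.5, -0.1, -0.9]
grip_width: 0.0872
grip_force: 0.0
```

```bash
python3 - <<'E'
from m import *
o=robot.get_obs(); print(o["position"].round(4),o["tool_rot"].round(3),o["time"])
for n,bx in(("top",(175,130,218,172)),("side",(155,165,210,232))):
    c=cam(n); M=masks(c); np.savez(n+"2.npz",**{k:c[k] for k in("frame","K","D","E")})
    hsv=cv2.cvtColor(c["frame"],cv2.COLOR_RGB2HSV).astype(int)
    my=(hsv[...,0]>=15)&(hsv[...,0]<35)&(hsv[...,1]>125)&(hsv[...,2]>70)
    k=blob(c,my,bx); print(n,cen(k),cv2.boundingRect(k),(onz(c,cen(k)[0],.056)*1000).round(1))
    save(c,n+"_y.png",(bx[0]-10,bx[1]-10,bx[2]+10,bx[3]+10),5)
E
python3 -c "
import cv2,numpy as np
a=cv2.imread('pics/top_y.png');b=cv2.imread('pics/side_y.png')
h=max(a.shape[0],b.shape[0]);p=lambda i:cv2.copyMakeBorder(i,0,h-i.shape[0],0,0,0)
cv2.imwrite('pics/y.png',np.hstack([p(a),p(b)]))"
```

```text
[0.4064 0.2815 0.2068] [-0.026  1.     0.     0.   ] 11.1833
top (array([192.52661064, 150.44911298]), 178.5) (185, 143, 16, 16) [[615.1 141.6  56. ]]
side (array([169.2323426 , 194.35858102]), 1564.5) (155, 165, 34, 58) [[662.  123.2  56. ]]
```

View pics/y.png

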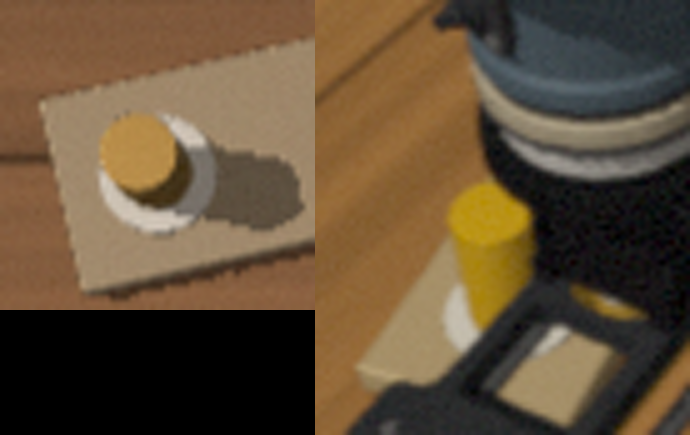

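Yellow stands on the white disc. In the top view its face projects to about (609,137), against (610,137) for the disc, so it is within 1.5 mm. Next is the brown prop.

Call:
move_arm(
  commands=[
    {"hand":8.7,"travel":[0,0,3.24],"twist":[0,0,0]},
    {"hand":8.7,"travel":[0,0,3.24],"twist":[0,0,0]},
    {"hand":8.7,"travel":[0,0,3.24],"twist":[0,0,0]},
    {"hand":8.7,"travel":[0,0,3.24],"twist":[0,0,0]},
    {"hand":8.7,"travel":[0,0,3.24],"twist":[0,0,0]},
  ],
)

```text
time: 11.7
position: [0.4087, 0.2808, 0.0435]
tool_rot: [-0.026, 1.0, 0.0, 0.001]
ft_force: [0.9, 0.1, -0.0]
grip_width: 0.0871
grip_force: 0.0
```

Call:
move_arm(
  commands=[
    {"hand":3.5,"travel":[0,0,0],"twist":[0,0,0]},
    {"hand":3.5,"travel":[0,0,0],"twist":[0,0,0]},
    {"hand":3.5,"travel":[0,0,0],"twist":[0,0,0]},
    {"hand":3.5,"travel":[0,0,0],"twist":[0,0,0]},
    {"hand":3.5,"travel":[0,0,0],"twist":[0,0,0]},
  ],
  force=10,
)

```text
time: 12.12
position: [0.4089, 0.2815, 0.0468]
tool_rot: [-0.027, 1.0, 0.001, 0.002]
ft_force: [-1.0, -0.2, 1.2]
grip_width: 0.0614
grip_force: 0.0
```

Call:
move_arm(
  commands=[
    {"hand":3.5,"travel":[0,0,0],"twist":[0,0,0]},
    {"hand":3.5,"travel":[0,0,0],"twist":[0,0,0]},
    {"hand":3.5,"travel":[0,0,0],"twist":[0,0,0]},
    {"hand":3.5,"travel":[0,0,0],"twist":[0,0,0]},
    {"hand":3.5,"travel":[0,0,0],"twist":[0,0,0]},
  ],
  force=25,
)

```text
time: 12.53
position: [0.4079, 0.2813, 0.0454]
tool_rot: [-0.026, 1.0, 0.0, 0.001]
ft_force: [-1.3, -0.0, 7.0]
grip_width: 0.0394
grip_force: 25.0
```

Call:
move_arm(
  commands=[
    {"hand":3.5,"travel":[0,0,-1],"twist":[0,0,0]},
    {"hand":3.5,"travel":[0,0,-2],"twist":[0,0,0]},
    {"hand":3.5,"travel":[0,0,-2],"twist":[0,0,0]},
    {"hand":3.5,"travel":[0,0,-2],"twist":[0,0,0]},
    {"hand":3.5,"travel":[0,0,0],"twist":[0,0,0]},
  ],
)

```text
time: 12.95
position: [0.409, 0.2816, 0.1176]
tool_rot: [-0.027, 1.0, 0.001, 0.003]
ft_force: [0.1, 0.6, -2.4]
grip_width: 0.0396
grip_force: 25.0
```

Run:
```python
from chk import *
o=robot.get_obs(); T=o["position"]; print(T.round(4),o["tool_rot"].round(3),o["grip_width"],o["ft_force"].round(1))
# measured axis of held brown in side view at mid of visible: base ellipse check
d=cam("side"); f=d["frame"].astype(int); V=f.max(2); u=proj(d,[[T[0],T[1],T[2]-.045+h] for h in(0,.02,.07)]); print(u.round(1))
r=int(round(u[1][1])); print(r,int(u[1][0])-15,V[r,int(u[1][0])-15:int(u[1][0])+16].tolist(),(f[...,0]-f[...,2])[r,int(u[1][0])-15:int(u[1][0])+16].tolist())
P=np.array([[T[0]+.02*np.cos(a),T[1]+.02*np.sin(a),T[2]-.045] for a in np.linspace(0,6.28,90)]); e=proj(d,P); print("pred base lo",e[e[:,1].argmax()].round(1),e.min(0).round(1),e.max(0).round(1))
cc=int(round(e[e[:,1].argmax()][0])); print(cc,[(q,V[q,cc]) for q in range(int(e[:,1].max())-6,int(e[:,1].max())+6)])
```

```text
[0.409  0.2816 0.1176] [-0.027  1.     0.001  0.003] 0.03959633888240985 [ 0.1  0.6 -2.4]
[[215.1 287.1]
 [214.3 281.4]
 [212.4 266.5]]
281 199 [42, 43, 48, 41, 38, 68, 80, 68, 79, 88, 89, 74, 44, 29, 22, 23, 22, 18, 28, 41, 36, 37, 39, 39, 36, 47, 110, 139, 147, 145, 145] [-3, -6, -8, -5, 5, 41, 56, 40, 39, 61, 58, 46, 20, 4, 7, -3, 5, 8, 18, 21, 36, 31, 33, 30, 24, 46, 67, 86, 92, 90, 86]
pred base lo [214.2 296.2] [204.7 278.2] [225.4 296.2]
214 [(290, np.int64(47)), (291, np.int64(51)), (292, np.int64(52)), (293, np.int64(62)), (294, np.int64(64)), (295, np.int64(68)), (296, np.int64(91)), (297, np.int64(143)), (298, np.int64(146)), (299, np.int64(143)), (300, np.int64(143)), (301, np.int64(145))]
```

Call:
move_arm(
  commands=[
    {"hand":3.5,"travel":[-2.195,-3.115,-0.6],"twist":[0,0,0]},
    {"hand":3.5,"travel":[-2.195,-3.115,-0.6],"twist":[0,0,0]},
    {"hand":3.5,"travel":[-2.195,-3.115,-0.6],"twist":[0,0,0]},
    {"hand":3.5,"travel":[-2.195,-3.115,-0.6],"twist":[0,0,0]},
    {"hand":3.5,"travel":[-2.195,-3.115,-0.6],"twist":[0,0,0]},
  ],
)

```text
time: 13.42
position: [0.5249, 0.1297, 0.1434]
tool_rot: [-0.027, 1.0, -0.0, -0.002]
ft_force: [1.8, 0.9, -1.1]
grip_width: 0.0394
grip_force: 25.0
```

Call:
move_arm(
  commands=[
    {"hand":3.5,"travel":[-2.195,-3.115,0],"twist":[0,0,0]},
    {"hand":3.5,"travel":[-2.195,-3.115,0],"twist":[0,0,0]},
    {"hand":3.5,"travel":[-2.195,-3.115,0],"twist":[0,0,0]},
    {"hand":3.5,"travel":[-2.195,-3.115,0],"twist":[0,0,0]},
    {"hand":3.5,"travel":[-2.195,-3.115,0],"twist":[0,0,0]},
  ],
)

```text
time: 13.83
position: [0.6427, -0.0201, 0.1425]
tool_rot: [-0.026, 1.0, 0.0, -0.002]
ft_force: [0.9, 0.6, -1.5]
grip_width: 0.0396
grip_force: 25.0
```

Call:
move_arm(
  commands=[
    {"hand":3.5,"travel":[0,0,2.5],"twist":[0,0,0]},
    {"hand":3.5,"travel":[0,0,2.5],"twist":[0,0,0]},
    {"hand":3.5,"travel":[0,0,2],"twist":[0,0,0]},
    {"hand":3.5,"travel":[0,0,0],"twist":[0,0,0]},
    {"hand":3.5,"travel":[0,0,0],"twist":[0,0,0]},
  ],
)

```text
time: 14.25
position: [0.641, -0.0182, 0.0719]
tool_rot: [-0.026, 1.0, 0.001, -0.003]
ft_force: [0.3, -0.2, -1.6]
grip_width: 0.0394
grip_force: 25.0
```

Call:
move_arm(
  commands=[
    {"hand":3.5,"travel":[0,0,0],"twist":[0,0,0]},
    {"hand":3.5,"travel":[0,0,0],"twist":[0,0,0]},
  ],
)

```text
time: 14.42
position: [0.644, -0.0185, 0.0757]
tool_rot: [-0.027, 1.0, -0.0, 0.001]
ft_force: [0.3, -0.1, -1.4]
grip_width: 0.0399
grip_force: 25.0
```

Call:
move_arm(
  commands=[
    {"hand":3.5,"travel":[0,0,0.3],"twist":[0,0,0]},
    {"hand":3.5,"travel":[0,0,0.25],"twist":[0,0,0]},
    {"hand":3.5,"travel":[0,0,0.2],"twist":[0,0,0]},
    {"hand":3.5,"travel":[0,0,0.1],"twist":[0,0,0]},
    {"hand":3.5,"travel":[0,0,0],"twist":[0,0,0]},
  ],
)

```text
time: 14.83
position: [0.6431, -0.0184, 0.0665]
tool_rot: [-0.027, 1.0, 0.0, 0.0]
ft_force: [-0.3, 0.6, 1.0]
grip_width: 0.0395
grip_force: 25.0
```

Call:
move_arm(
  commands=[
    {"hand":3.5,"travel":[0,0,0.05],"twist":[0,0,0]},
    {"hand":3.5,"travel":[0,0,0],"twist":[0,0,0]},
    {"hand":3.5,"travel":[0,0,0],"twist":[0,0,0]},
  ],
)

```text
time: 15.08
position: [0.6431, -0.0184, 0.0664]
tool_rot: [-0.027, 1.0, 0.0, 0.0]
ft_force: [-1.5, 0.5, 5.9]
grip_width: 0.0394
grip_force: 25.0
```

Call:
move_arm(
  commands=[
    {"hand":4.6,"travel":[0,0,0],"twist":[0,0,0]},
    {"hand":6,"travel":[0,0,0],"twist":[0,0,0]},
    {"hand":7,"travel":[0,0,0],"twist":[0,0,0]},
    {"hand":8,"travel":[0,0,0],"twist":[0,0,0]},
    {"hand":8,"travel":[0,0,0],"twist":[0,0,0]},
  ],
)

```text
time: 15.5
position: [0.6431, -0.0186, 0.0653]
tool_rot: [-0.026, 1.0, 0.0, -0.0]
ft_force: [0.2, -0.1, -0.0]
grip_width: 0.0646
grip_force: 0.0
```

Call:
move_arm(
  commands=[
    {"hand":8,"travel":[0,0,-2],"twist":[0,0,0]},
    {"hand":8,"travel":[0,0,-3],"twist":[0,0,0]},
    {"hand":8.7,"travel":[0,0,-3],"twist":[0,0,0]},
    {"hand":8.7,"travel":[0,0,-3],"twist":[0,0,0]},
    {"hand":8.7,"travel":[0,0,-3],"twist":[0,0,0]},
  ],
)

```text
time: 15.92
position: [0.6428, -0.0185, 0.2066]
tool_rot: [-0.026, 1.0, 0.0, -0.0]
ft_force: [-0.3, 0.3, 0.8]
grip_width: 0.0859
grip_force: 0.0
```

Call:
move_arm(
  commands=[
    {"hand":8.7,"travel":[0,0,0],"twist":[0,0,6.11]},
    {"hand":8.7,"travel":[0,0,0],"twist":[0,0,6.11]},
    {"hand":8.7,"travel":[0,0,0],"twist":[0,0,6.11]},
    {"hand":8.7,"travel":[0,0,0],"twist":[0,0,6.11]},
    {"hand":8.7,"travel":[0,0,0],"twist":[0,0,6.11]},
  ],
)

```text
time: 16.33
position: [0.643, -0.0185, 0.2055]
tool_rot: [0.24, 0.971, -0.0, -0.0]
ft_force: [0.6, -0.4, -0.5]
grip_width: 0.0866
grip_force: 0.0
```

Call:
move_arm(
  commands=[
    {"hand":8.7,"travel":[0,0,0],"twist":[0,0,6.11]},
    {"hand":8.7,"travel":[0,0,0],"twist":[0,0,6.11]},
    {"hand":8.7,"travel":[0,0,0],"twist":[0,0,6.11]},
    {"hand":8.7,"travel":[0,0,0],"twist":[0,0,6.11]},
    {"hand":8.7,"travel":[0,0,0],"twist":[0,0,6.11]},
  ],
)

```text
time: 16.75
position: [0.643, -0.0185, 0.2053]
tool_rot: [0.488, 0.873, -0.0, -0.0]
ft_force: [-0.5, -0.5, 0.2]
grip_width: 0.0871
grip_force: 0.0
```

Call:
move_arm(
  commands=[
    {"hand":8.7,"travel":[0,0,0],"twist":[0,0,6.11]},
    {"hand":8.7,"travel":[0,0,0],"twist":[0,0,6.11]},
    {"hand":8.7,"travel":[0,0,0],"twist":[0,0,6.11]},
    {"hand":8.7,"travel":[0,0,0],"twist":[0,0,6.11]},
    {"hand":8.7,"travel":[0,0,0],"twist":[0,0,6.11]},
  ],
)

```text
time: 17.17
position: [0.643, -0.0185, 0.2053]
tool_rot: [0.7, 0.714, -0.0, -0.0]
ft_force: [0.1, -0.5, 0.4]
grip_width: 0.0868
grip_force: 0.0
```

Call:
move_arm(
  commands=[
    {"hand":8.7,"travel":[0.456,-2.069,0],"twist":[0,0,0]},
    {"hand":8.7,"travel":[0.456,-2.069,0],"twist":[0,0,0]},
    {"hand":8.7,"travel":[0.456,-2.069,0],"twist":[0,0,0]},
    {"hand":8.7,"travel":[0.456,-2.069,0],"twist":[0,0,0]},
    {"hand":8.7,"travel":[0.456,-2.069,0],"twist":[0,0,0]},
  ],
)

```text
time: 17.58
position: [0.5381, 0.002, 0.2054]
tool_rot: [0.698, 0.716, -0.0, -0.0]
ft_force: [0.0, -0.7, -0.5]
grip_width: 0.0872
grip_force: 0.0
```

Call:
move_arm(
  commands=[
    {"hand":8.7,"travel":[0.456,-2.069,0],"twist":[0,0,0]},
    {"hand":8.7,"travel":[0.456,-2.069,0],"twist":[0,0,0]},
    {"hand":8.7,"travel":[0.456,-2.069,0],"twist":[0,0,0]},
    {"hand":8.7,"travel":[0.456,-2.069,0],"twist":[0,0,0]},
    {"hand":8.7,"travel":[0.456,-2.069,0],"twist":[0,0,0]},
  ],
)

```text
time: 18.0
position: [0.4342, 0.0222, 0.2056]
tool_rot: [0.698, 0.716, 0.0, 0.0]
ft_force: [0.5, -1.0, -0.7]
grip_width: 0.087
grip_force: 0.0
```

Run:
```python
from m import *
o=robot.get_obs(); print(o["position"].round(4),o["tool_rot"].round(4),o["q"].round(2))
a=[]
for n,half in(("top",60),("side",60)):
    c=cam(n); np.savez(n+"3.npz",**{k:c[k] for k in("frame","K","D","E")}); u=proj(c,[[.627,.06,.05]])[0].astype(int); b=[*(u-half),*(u+half)]
    im=c["frame"][b[1]:b[3],b[0]:b[2],::-1]; a.append(cv2.resize(im,(390,390),interpolation=cv2.INTER_CUBIC)); print(n,b)
cv2.imwrite("pics/props.png",np.hstack(a))
```

```text
[0.4342 0.0222 0.2056] [6.985e-01 7.156e-01 1.000e-04 2.000e-04] [-0.21  0.32  1.93 -0.    0.89 -0.23]
top [np.int64(163), np.int64(85), np.int64(283), np.int64(205)]
side [np.int64(136), np.int64(126), np.int64(256), np.int64(246)]
```

View pics/props.png

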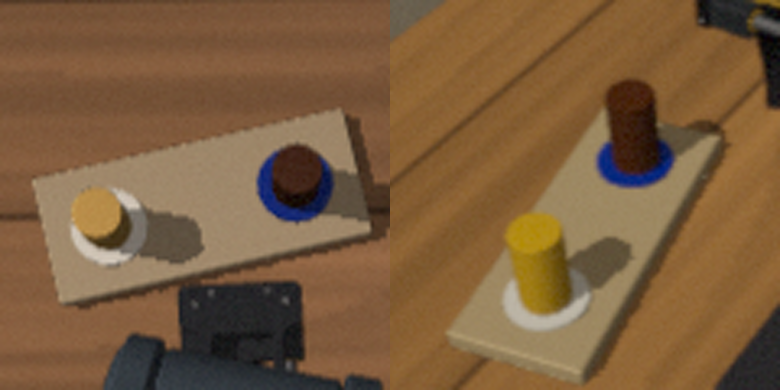

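Both props stand upright, centred on their discs (top crop (98,213) and (297,176)). Next I pick up the shelf.

Call:
move_arm(
  commands=[
    {"hand":8.7,"travel":[0,0,3.5],"twist":[0,0,0]},
    {"hand":8.7,"travel":[0,0,3.5],"twist":[0,0,0]},
    {"hand":8.7,"travel":[0,0,3.5],"twist":[0,0,0]},
    {"hand":8.7,"travel":[0,0,3],"twist":[0,0,0]},
    {"hand":8.7,"travel":[0,0,2],"twist":[0,0,0]},
  ],
)

```text
time: 18.52
position: [0.4359, 0.0218, 0.0481]
tool_rot: [0.699, 0.716, -0.0, -0.0]
ft_force: [-0.3, -0.4, 0.2]
grip_width: 0.0874
grip_force: 0.0
```

Call:
move_arm(
  commands=[
    {"hand":8.7,"travel":[0,0,1.2],"twist":[0,0,0]},
    {"hand":8.7,"travel":[0,0,0.8],"twist":[0,0,0]},
    {"hand":8.7,"travel":[0,0,0.7],"twist":[0,0,0]},
    {"hand":8.7,"travel":[0,0,0.4],"twist":[0,0,0]},
    {"hand":8.7,"travel":[0,0,0.2],"twist":[0,0,0]},
  ],
)

```text
time: 18.93
position: [0.4358, 0.0219, 0.0174]
tool_rot: [0.698, 0.716, 0.0, 0.0]
ft_force: [0.5, 0.2, 0.5]
grip_width: 0.0868
grip_force: 0.0
```

Call:
move_arm(
  commands=[
    {"hand":5.0,"travel":[0,0,0],"twist":[0,0,0]},
    {"hand":5.0,"travel":[0,0,0],"twist":[0,0,0]},
    {"hand":5.0,"travel":[0,0,0],"twist":[0,0,0]},
    {"hand":5.0,"travel":[0,0,0],"twist":[0,0,0]},
    {"hand":5.0,"travel":[0,0,0],"twist":[0,0,0]},
  ],
  force=15,
)

```text
time: 19.35
position: [0.4354, 0.022, 0.018]
tool_rot: [0.698, 0.716, 0.0, 0.0]
ft_force: [0.4, 0.6, -0.1]
grip_width: 0.0617
grip_force: 0.0
```

Call:
move_arm(
  commands=[
    {"hand":5.0,"travel":[0,0,0],"twist":[0,0,0]},
    {"hand":5.0,"travel":[0,0,0],"twist":[0,0,0]},
    {"hand":5.0,"travel":[0,0,0],"twist":[0,0,0]},
  ],
  force=45,
)

```text
time: 19.6
position: [0.4356, 0.022, 0.0179]
tool_rot: [0.698, 0.716, 0.0, 0.001]
ft_force: [1.3, 0.6, 3.6]
grip_width: 0.0555
grip_force: 45.0
```

Call:
move_arm(
  commands=[
    {"hand":5.0,"travel":[0,0,-1],"twist":[0,0,0]},
    {"hand":5.0,"travel":[0,0,-2.5],"twist":[0,0,0]},
    {"hand":5.0,"travel":[0,0,-3.5],"twist":[0,0,0]},
    {"hand":5.0,"travel":[0,0,-3.5],"twist":[0,0,0]},
    {"hand":5.0,"travel":[0,0,-2],"twist":[0,0,0]},
  ],
)

```text
time: 20.02
position: [0.4351, 0.0221, 0.1447]
tool_rot: [0.698, 0.716, 0.0, 0.001]
ft_force: [0.8, -0.4, -4.8]
grip_width: 0.0552
grip_force: 45.0
```

Call:
move_arm(
  commands=[
    {"hand":5.0,"travel":[0.334,1.918,0],"twist":[0,0,0]},
    {"hand":5.0,"travel":[0.334,1.918,0],"twist":[0,0,0]},
    {"hand":5.0,"travel":[0.334,1.918,0],"twist":[0,0,0]},
    {"hand":5.0,"travel":[0.334,1.918,0],"twist":[0,0,0]},
    {"hand":5.0,"travel":[0.334,1.918,0],"twist":[0,0,0]},
  ],
)

```text
time: 20.43
position: [0.5301, 0.0415, 0.1418]
tool_rot: [0.698, 0.716, -0.001, -0.001]
ft_force: [-1.0, 0.3, -3.4]
grip_width: 0.0555
grip_force: 45.0
```

Call:
move_arm(
  commands=[
    {"hand":5.0,"travel":[0.334,1.918,0],"twist":[0,0,0]},
    {"hand":5.0,"travel":[0.334,1.918,0],"twist":[0,0,0]},
    {"hand":5.0,"travel":[0.334,1.918,0],"twist":[0,0,0]},
    {"hand":5.0,"travel":[0.334,1.918,0],"twist":[0,0,0]},
    {"hand":5.0,"travel":[0.334,1.918,0],"twist":[0,0,0]},
  ],
)

```text
time: 20.85
position: [0.6253, 0.0605, 0.1409]
tool_rot: [0.698, 0.716, -0.001, -0.002]
ft_force: [-0.0, -0.1, -3.6]
grip_width: 0.0557
grip_force: 45.0
```

Call:
move_arm(
  commands=[
    {"hand":5.0,"travel":[0,0,0],"twist":[0,0,-3.57]},
    {"hand":5.0,"travel":[0,0,0],"twist":[0,0,-3.57]},
    {"hand":5.0,"travel":[0,0,0],"twist":[0,0,-3.57]},
    {"hand":5.0,"travel":[0,0,0],"twist":[0,0,0]},
    {"hand":5.0,"travel":[0,0,0],"twist":[0,0,0]},
  ],
)

```text
time: 21.27
position: [0.6248, 0.0602, 0.1412]
tool_rot: [0.629, 0.777, -0.001, -0.001]
ft_force: [-0.6, 0.5, -3.6]
grip_width: 0.0547
grip_force: 45.0
```

Run:
```python
from m import *
o=robot.get_obs(); T=o["position"]; q=o["tool_rot"]; psi=2*np.arctan2(q[1],q[0]); print(T.round(4),q.round(4),np.degrees(psi),o["grip_width"],o["ft_force"].round(1),o["moment"].round(2))
x=np.array([np.cos(psi),np.sin(psi),0]); y=np.array([np.sin(psi),-np.cos(psi),0])
ims=[]
for n in("side","top"):
    c=cam(n); s=5; im=cv2.resize(c["frame"],None,fx=s,fy=s,interpolation=cv2.INTER_CUBIC)
    u0=proj(c,[T])[0]; 
    for h,col in((0,(0,255,0)),(.014,(255,0,0))):
        P=[[T[0],T[1],T[2]-.0178+h]+a*.115*x+b*.028*y for a,b in((1,1),(1,-1),(-1,-1),(-1,1))]
        u=((proj(c,P)+.5)*s).round().astype(int); cv2.polylines(im,[u.reshape(-1,1,2)],True,col,1)
    p=np.clip(u0-[55,50],0,[512-110,384-100]).astype(int)*s; ims.append(im[p[1]:p[1]+100*s,p[0]:p[0]+110*s,::-1])
cv2.imwrite("pics/sh.png",cv2.resize(np.hstack(ims),(800,364),interpolation=cv2.INTER_AREA))
cv2.imwrite("pics/sh_side.png",ims[0])
```

```text
[0.6248 0.0602 0.1412] [ 0.6293  0.7772 -0.0009 -0.0013] 102.00839858966582 0.05472988911070414 [-0.6  0.5 -3.6] [-0.05 -0.17 -0.01]
```

View pics/sh_side.png

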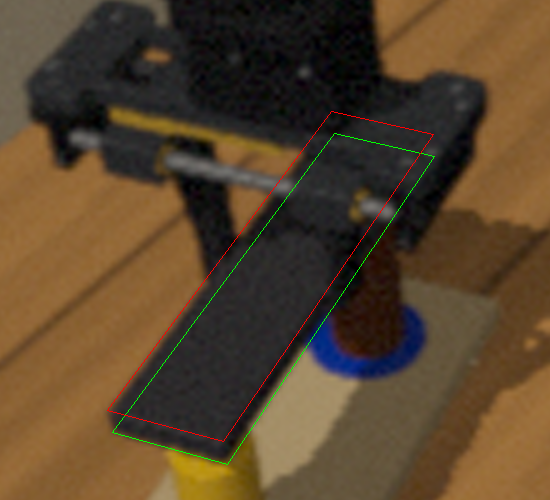

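The held shelf matches its predicted outline: the near end is at crop (115,430)–(228,462). I'll lower it gently.

Call:
move_arm(
  commands=[
    {"hand":5.0,"travel":[0,0.13,1],"twist":[0,0,0]},
    {"hand":5.0,"travel":[0,0,0.8],"twist":[0,0,0]},
    {"hand":5.0,"travel":[0,0,0.6],"twist":[0,0,0]},
    {"hand":5.0,"travel":[0,0,0.4],"twist":[0,0,0]},
    {"hand":5.0,"travel":[0,0,0.1],"twist":[0,0,0]},
  ],
)

```text
time: 21.78
position: [0.6264, 0.0605, 0.112]
tool_rot: [0.629, 0.778, -0.001, -0.001]
ft_force: [-0.5, 0.6, -4.2]
grip_width: 0.0556
grip_force: 45.0
```

Call:
move_arm(
  commands=[
    {"hand":5.0,"travel":[0,0,0.1],"twist":[0,0,0]},
    {"hand":5.0,"travel":[0,0,0],"twist":[0,0,0]},
    {"hand":5.0,"travel":[0,0,0.1],"twist":[0,0,0]},
    {"hand":5.0,"travel":[0,0,0],"twist":[0,0,0]},
    {"hand":5.0,"travel":[0,0,0],"twist":[0,0,0]},
  ],
)

```text
time: 22.2
position: [0.6275, 0.0604, 0.1119]
tool_rot: [0.629, 0.778, 0.0, 0.0]
ft_force: [-0.0, -0.9, -3.9]
grip_width: 0.0556
grip_force: 45.0
```

Call:
move_arm(
  commands=[
    {"hand":5.0,"travel":[0,0,0.1],"twist":[0,0,0]},
    {"hand":5.0,"travel":[0,0,0.1],"twist":[0,0,0]},
    {"hand":5.0,"travel":[0,0,0],"twist":[0,0,0]},
    {"hand":5.0,"travel":[0,0,0],"twist":[0,0,0]},
  ],
)

```text
time: 22.53
position: [0.6272, 0.0604, 0.1095]
tool_rot: [0.629, 0.778, -0.0, -0.0]
ft_force: [0.5, 0.6, -3.0]
grip_width: 0.055
grip_force: 45.0
```

Call:
move_arm(
  commands=[
    {"hand":5.0,"travel":[0,0,0.1],"twist":[0,0,0]},
    {"hand":5.0,"travel":[0,0,0],"twist":[0,0,0]},
    {"hand":5.0,"travel":[0,0,0],"twist":[0,0,0]},
  ],
)

```text
time: 22.78
position: [0.6275, 0.0604, 0.109]
tool_rot: [0.629, 0.778, 0.0, 0.0]
ft_force: [-0.6, -0.3, -0.3]
grip_width: 0.0552
grip_force: 45.0
```

Call:
move_arm(
  commands=[
    {"hand":5.0,"travel":[0,0,0.05],"twist":[0,0,0]},
    {"hand":5.0,"travel":[0,0,0],"twist":[0,0,0]},
    {"hand":5.7,"travel":[0,0,0],"twist":[0,0,0]},
    {"hand":6.2,"travel":[0,0,0],"twist":[0,0,0]},
    {"hand":7.5,"travel":[0,0,0],"twist":[0,0,0]},
  ],
  force=20,
)

```text
time: 23.2
position: [0.6278, 0.0603, 0.1081]
tool_rot: [0.629, 0.778, 0.0, 0.0]
ft_force: [-0.3, 0.4, 0.2]
grip_width: 0.0624
grip_force: 0.0
```

Call:
move_arm(
  commands=[
    {"hand":8,"travel":[0,0,0],"twist":[0,0,0]},
    {"hand":8,"travel":[0,0,0],"twist":[0,0,0]},
    {"hand":8,"travel":[0,0,-1],"twist":[0,0,0]},
    {"hand":8,"travel":[0,0,-3],"twist":[0,0,0]},
    {"hand":8,"travel":[0,0,-4],"twist":[0,0,0]},
  ],
)

```text
time: 23.62
position: [0.6249, 0.0605, 0.186]
tool_rot: [0.629, 0.778, -0.002, -0.003]
ft_force: [0.9, -0.9, -0.2]
grip_width: 0.0794
grip_force: 0.0
```

Run:
```python
from m import *
o=robot.get_obs(); print(o["position"].round(4),o["tool_rot"].round(4),o["ft_force"].round(1))
c=cam("side"); u=proj(c,[[.627,.06,.1]])[0].astype(int); save(c,"s4.png",(u[0]-60,u[1]-55,u[0]+60,u[1]+65),5)
```

```text
[0.6249 0.0605 0.186 ] [ 0.6287  0.7777 -0.0023 -0.0033] [ 0.9 -0.9 -0.2]
```

View pics/s4.png

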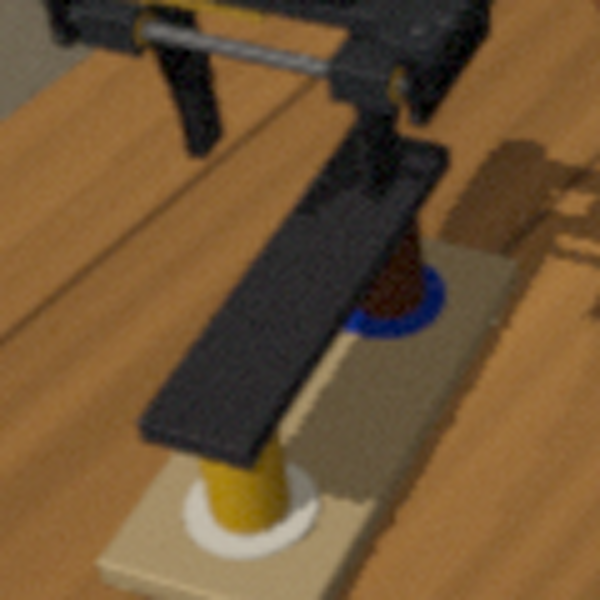

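The shelf lies level across both props and in line with the slab. Next is the press test, with the fingers closed, first above blue.

Call:
move_arm(
  commands=[
    {"hand":0,"travel":[-2,0,0],"twist":[0,0,0]},
    {"hand":0,"travel":[-2,0,0],"twist":[0,0,0]},
    {"hand":0,"travel":[-2,0,0],"twist":[0,0,0]},
    {"hand":0,"travel":[-2,0,0],"twist":[0,0,0]},
    {"hand":0,"travel":[0,0,0],"twist":[0,0,0]},
  ],
  force=10,
)

```text
time: 24.08
position: [0.6457, -0.0217, 0.1891]
tool_rot: [0.63, 0.777, 0.0, 0.002]
ft_force: [1.0, -0.7, -0.1]
grip_width: 0.0545
grip_force: 0.0
```

Call:
move_arm(
  commands=[
    {"hand":0,"travel":[0,0,0],"twist":[0,0,0]},
    {"hand":0,"travel":[0,0,0],"twist":[0,0,0]},
    {"hand":0,"travel":[0,0,0],"twist":[0,0,0]},
    {"hand":0,"travel":[0,0,0],"twist":[0,0,0]},
    {"hand":0,"travel":[0,0,0],"twist":[0,0,0]},
  ],
)

```text
time: 24.5
position: [0.6439, -0.0169, 0.1881]
tool_rot: [0.628, 0.778, 0.0, -0.0]
ft_force: [-0.1, -0.2, -0.0]
grip_width: 0.0215
grip_force: 0.0
```

Call:
move_arm(
  commands=[
    {"hand":0,"travel":[0,0,1],"twist":[0,0,0]},
    {"hand":0,"travel":[0,0,2],"twist":[0,0,0]},
    {"hand":0,"travel":[0,0,2],"twist":[0,0,0]},
    {"hand":0,"travel":[0,0,1],"twist":[0,0,0]},
    {"hand":0,"travel":[0,0,0.3],"twist":[0,0,0]},
  ],
)

```text
time: 24.92
position: [0.6422, -0.0172, 0.1222]
tool_rot: [0.629, 0.778, -0.001, -0.002]
ft_force: [0.8, -0.8, -0.5]
grip_width: 0.0008
grip_force: 0.0
```

Call:
move_arm(
  commands=[
    {"hand":0,"travel":[0,0,0],"twist":[0,0,0]},
    {"hand":0,"travel":[0,0,0],"twist":[0,0,0]},
    {"hand":0,"travel":[0,0,0.2],"twist":[0,0,0]},
    {"hand":0,"travel":[0,0,0],"twist":[0,0,0]},
    {"hand":0,"travel":[0,0,0],"twist":[0,0,0]},
  ],
)

```text
time: 25.33
position: [0.6445, -0.0179, 0.1238]
tool_rot: [0.629, 0.778, 0.0, 0.001]
ft_force: [0.2, 1.2, -0.4]
grip_width: 0.0004
grip_force: 0.0
```

Call:
move_arm(
  commands=[
    {"hand":0,"travel":[0,0,0.2],"twist":[0,0,0]},
    {"hand":0,"travel":[0,0,0.2],"twist":[0,0,0]},
    {"hand":0,"travel":[0,0,0],"twist":[0,0,0]},
    {"hand":0,"travel":[0,0,0],"twist":[0,0,0]},
  ],
)

```text
time: 25.67
position: [0.6446, -0.0179, 0.1195]
tool_rot: [0.629, 0.778, 0.0, 0.001]
ft_force: [0.9, 0.6, 3.0]
grip_width: 0.0005
grip_force: 1.1
```

Call:
move_arm(
  commands=[
    {"hand":0,"travel":[0,0,0.1],"twist":[0,0,0]},
    {"hand":0,"travel":[0,0,0],"twist":[0,0,0]},
  ],
)

```text
time: 25.83
position: [0.6446, -0.0179, 0.1194]
tool_rot: [0.629, 0.778, 0.0, 0.001]
ft_force: [-1.2, 0.3, 7.4]
grip_width: 0.0005
grip_force: 3.7
```

Call:
move_arm(
  commands=[
    {"hand":0,"travel":[0,0,0.05],"twist":[0,0,0]},
    {"hand":0,"travel":[0,0,0],"twist":[0,0,0]},
  ],
)

```text
time: 26.0
position: [0.6446, -0.0179, 0.1194]
tool_rot: [0.629, 0.778, 0.0, 0.001]
ft_force: [-2.1, 1.3, 10.0]
grip_width: 0.0005
grip_force: 4.7
```

Call:
move_arm(
  commands=[
    {"hand":0,"travel":[0,0,0],"twist":[0,0,0]},
    {"hand":0,"travel":[0,0,0],"twist":[0,0,0]},
    {"hand":0,"travel":[0,0,0],"twist":[0,0,0]},
    {"hand":0,"travel":[0,0,-1.5],"twist":[0,0,0]},
    {"hand":0,"travel":[0,0,-1.5],"twist":[0,0,0]},
  ],
)

```text
time: 26.42
position: [0.643, -0.0177, 0.1469]
tool_rot: [0.629, 0.778, -0.001, -0.001]
ft_force: [-0.4, -0.3, -0.1]
grip_width: 0.0005
grip_force: 0.0
```

Call:
move_arm(
  commands=[
    {"hand":0,"travel":[3.2,0,0],"twist":[0,0,0]},
    {"hand":0,"travel":[3.2,0,0],"twist":[0,0,0]},
    {"hand":0,"travel":[3.2,0,0],"twist":[0,0,0]},
    {"hand":0,"travel":[3.2,0,0],"twist":[0,0,0]},
    {"hand":0,"travel":[3.2,0,0],"twist":[0,0,0]},
  ],
)

```text
time: 26.83
position: [0.6098, 0.1398, 0.1473]
tool_rot: [0.629, 0.778, -0.0, -0.0]
ft_force: [0.7, 0.2, -1.3]
grip_width: 0.0007
grip_force: 0.0
```

Call:
move_arm(
  commands=[
    {"hand":0,"travel":[0,0,0],"twist":[0,0,0]},
    {"hand":0,"travel":[0,0,1.2],"twist":[0,0,0]},
    {"hand":0,"travel":[0,0,1],"twist":[0,0,0]},
    {"hand":0,"travel":[0,0,0],"twist":[0,0,0]},
    {"hand":0,"travel":[0,0,0],"twist":[0,0,0]},
  ],
)

```text
time: 27.25
position: [0.6099, 0.1371, 0.1239]
tool_rot: [0.629, 0.777, -0.001, -0.001]
ft_force: [0.6, 0.5, 1.3]
grip_width: 0.0005
grip_force: 0.0
```

Call:
move_arm(
  commands=[
    {"hand":0,"travel":[0,0,0.3],"twist":[0,0,0]},
    {"hand":0,"travel":[0,0,0.3],"twist":[0,0,0]},
    {"hand":0,"travel":[0,0,0.1],"twist":[0,0,0]},
    {"hand":0,"travel":[0,0,0],"twist":[0,0,0]},
  ],
)

```text
time: 27.58
position: [0.6113, 0.1377, 0.1195]
tool_rot: [0.629, 0.777, 0.0, 0.001]
ft_force: [-0.9, -1.6, 2.6]
grip_width: 0.0008
grip_force: 2.0
```

Call:
move_arm(
  commands=[
    {"hand":0,"travel":[0,0,0.1],"twist":[0,0,0]},
    {"hand":0,"travel":[0,0,0.05],"twist":[0,0,0]},
    {"hand":0,"travel":[0,0,0],"twist":[0,0,0]},
    {"hand":0,"travel":[0,0,0],"twist":[0,0,0]},
    {"hand":0,"travel":[0,0,0],"twist":[0,0,0]},
  ],
)

```text
time: 28.0
position: [0.6115, 0.1377, 0.1194]
tool_rot: [0.629, 0.778, 0.0, 0.001]
ft_force: [-2.6, -2.2, 10.7]
grip_width: 0.0013
grip_force: 5.5
```

Call:
move_arm(
  commands=[
    {"hand":0,"travel":[0,0,-1.5],"twist":[0,0,0]},
    {"hand":0,"travel":[0,0,-3],"twist":[0,0,0]},
    {"hand":0,"travel":[0,0,-3.5],"twist":[0,0,0]},
    {"hand":0,"travel":[0,0,0],"twist":[0,0,0]},
    {"hand":0,"travel":[0,0,0],"twist":[0,0,0]},
  ],
)

```text
time: 28.42
position: [0.6124, 0.1384, 0.1996]
tool_rot: [0.629, 0.778, 0.002, 0.002]
ft_force: [-0.3, -0.1, -0.2]
grip_width: 0.0008
grip_force: 0.0
```

Run:
```python
from m import *
o=robot.get_obs(); T=o["position"]; print(T.round(4),o["tool_rot"].round(4),o["q"].round(2),o["time"])
# cups: top view rim circles & base; shelf
for n in("top","side"):
    c=cam(n); M=masks(c); np.savez(n+"4.npz",**{k:c[k] for k in("frame","K","D","E")})
    for nm,cc,bx in(("cup_white","white",dict(top=(325,205,372,245),side=(312,134,348,170))[n]),("cup_blue","blue",dict(top=(370,178,415,215),side=(305,100,340,137))[n])):
        try:
            k=blob(c,M[cc],bx); p,a=cen(k); print(n,nm,p.round(1),a,(onz(c,p,.038)[0]*1000).round(1),cv2.boundingRect(k))
        except Exception as e: print(n,nm,e)
    try:
        k=blob(c,M["dark"],dict(top=(165,100,275,185),side=(140,120,230,215))[n]); r=cv2.minAreaRect((onz(c,k.reshape(-1,2),.105)[:,:2]*1000).astype(np.float32)); print(n,"shelf",np.round(r[0],1),np.round(r[1],1),round(r[2],1))
    except Exception as e: print(e)
```

```text
[0.6124 0.1384 0.1996] [0.6288 0.7775 0.002  0.0023] [ 0.04  0.57  1.47  0.    1.1  -0.17] 28.4167
top cup_white [349.4 224.1] 417.0 [ 413.3 -270.    38. ] (336, 214, 28, 22)
top cup_blue [392.1 195.4] 509.5 [ 487.5 -388.2   38. ] (377, 185, 30, 22)
top shelf [627.8  47.3] [207.1 211.7] 89.4
side cup_white [329.5 148.6] 531.5 [ 412.2 -266.9   38. ] (319, 134, 22, 31)
side cup_blue [322.9 119.7] 460.0 [ 487.8 -383.7   38. ] (313, 106, 21, 29)
side shelf [675.3  17. ] [197.8 353.5] 52.8
```

Call:
move_arm(
  commands=[
    {"hand":8.7,"travel":[-3.257,-1.541,0],"twist":[0,0,0]},
    {"hand":8.7,"travel":[-3.257,-1.541,0],"twist":[0,0,0]},
    {"hand":8.7,"travel":[-3.257,-1.541,0],"twist":[0,0,0]},
    {"hand":8.7,"travel":[-3.257,-1.541,0],"twist":[0,0,0]},
    {"hand":8.7,"travel":[-3.257,-1.541,0],"twist":[0,0,0]},
  ],
)

```text
time: 28.93
position: [0.5675, -0.0379, 0.1951]
tool_rot: [0.628, 0.778, -0.001, -0.002]
ft_force: [0.8, -0.3, 0.5]
grip_width: 0.0259
grip_force: 0.0
```

Call:
move_arm(
  commands=[
    {"hand":8.7,"travel":[-3.257,-1.541,0],"twist":[0,0,0]},
    {"hand":8.7,"travel":[-3.257,-1.541,0],"twist":[0,0,0]},
    {"hand":8.7,"travel":[-3.257,-1.541,0],"twist":[0,0,0]},
    {"hand":8.7,"travel":[-3.257,-1.541,0],"twist":[0,0,0]},
    {"hand":8.7,"travel":[-3.257,-1.541,0],"twist":[0,0,0]},
  ],
)

```text
time: 29.35
position: [0.5264, -0.2132, 0.1951]
tool_rot: [0.629, 0.778, -0.0, -0.002]
ft_force: [-0.1, 0.9, -0.5]
grip_width: 0.0592
grip_force: 0.0
```

Call:
move_arm(
  commands=[
    {"hand":8.7,"travel":[-3.257,-1.541,0],"twist":[0,0,0]},
    {"hand":8.7,"travel":[-3.257,-1.541,0],"twist":[0,0,0]},
    {"hand":8.7,"travel":[-3.257,-1.541,0],"twist":[0,0,0]},
    {"hand":8.7,"travel":[-3.257,-1.541,0],"twist":[0,0,0]},
    {"hand":8.7,"travel":[-3.257,-1.541,0],"twist":[0,0,0]},
  ],
)

```text
time: 29.77
position: [0.4853, -0.3884, 0.1948]
tool_rot: [0.629, 0.778, 0.0, -0.002]
ft_force: [0.7, -0.2, 0.7]
grip_width: 0.0857
grip_force: 0.0
```

Call:
move_arm(
  commands=[
    {"hand":8.7,"travel":[0,0,0],"twist":[0,0,0]},
    {"hand":8.7,"travel":[0,0,0],"twist":[0,0,0]},
    {"hand":8.7,"travel":[0,0,0],"twist":[0,0,0]},
    {"hand":8.7,"travel":[0,0,0],"twist":[0,0,0]},
  ],
)

```text
time: 30.1
position: [0.4866, -0.3856, 0.1958]
tool_rot: [0.628, 0.778, 0.0, -0.002]
ft_force: [0.0, 0.3, -0.1]
grip_width: 0.0865
grip_force: 0.0
```

Run:
```python
from m import *
# arm away now: verify tier from top & side
ims=[]
for n in("top","side"):
    c=cam(n); M=masks(c); np.savez(n+"5.npz",**{k:c[k] for k in("frame","K","D","E")})
    k=blob(c,M["dark"],dict(top=(165,100,280,185),side=(130,110,250,225))[n]); r=cv2.minAreaRect((onz(c,k.reshape(-1,2),.105)[:,:2]*1000).astype(np.float32)); print(n,"shelf",np.round(r[0],1),np.round(r[1],1),round(r[2],1))
    u=proj(c,[[.627,.06,.07]])[0].astype(int); ims.append(cv2.resize(c["frame"][u[1]-60:u[1]+60,u[0]-60:u[0]+60,::-1],(400,400),interpolation=cv2.INTER_CUBIC))
o=robot.get_obs(); print(o["position"].round(4),o["tool_rot"].round(4))
cv2.imwrite("pics/t5.png",np.hstack(ims))
```

```text
top shelf [625.   58.6] [ 56.  227.8] 12.0
side shelf [621.4  66.1] [ 58.9 234.2] 11.8
[ 0.4872 -0.3857  0.1965] [ 6.279e-01  7.783e-01  3.000e-04 -8.000e-04]
```

View pics/t5.png

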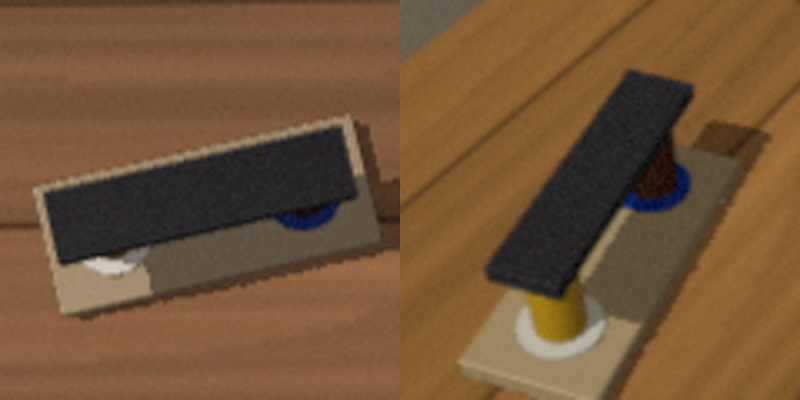

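The shelf is at (625,58.6), against (627,59.5) for the slab, and its 102° angle matches. The tier stands, so I pick up the blue cup.

Call:
move_arm(
  commands=[
    {"hand":8.7,"travel":[-0.17,0,3],"twist":[0,0,0]},
    {"hand":8.7,"travel":[0,0,3.6],"twist":[0,0,0]},
    {"hand":8.7,"travel":[0,0,3.5],"twist":[0,0,0]},
    {"hand":8.7,"travel":[0,0,3],"twist":[0,0,0]},
    {"hand":8.7,"travel":[0,0,2],"twist":[0,0,0]},
  ],
)

```text
time: 30.62
position: [0.4867, -0.3865, 0.0432]
tool_rot: [0.628, 0.778, 0.0, -0.002]
ft_force: [-0.1, -0.4, -0.3]
grip_width: 0.0869
grip_force: 0.0
```

Call:
move_arm(
  commands=[
    {"hand":8.7,"travel":[0,0,0],"twist":[0,0,0]},
    {"hand":7.2,"travel":[0,0,0],"twist":[0,0,0]},
    {"hand":6.6,"travel":[0,0,0],"twist":[0,0,0]},
    {"hand":5.4,"travel":[0,0,0],"twist":[0,0,0]},
    {"hand":5.4,"travel":[0,0,0],"twist":[0,0,0]},
  ],
  force=8,
)

```text
time: 31.03
position: [0.4884, -0.39, 0.0481]
tool_rot: [0.628, 0.778, -0.0, 0.002]
ft_force: [0.8, 0.2, -0.1]
grip_width: 0.0682
grip_force: 0.0
```

Call:
move_arm(
  commands=[
    {"hand":5.4,"travel":[0,0,0],"twist":[0,0,0]},
    {"hand":5.4,"travel":[0,0,0],"twist":[0,0,0]},
    {"hand":5.4,"travel":[0,0,0],"twist":[0,0,0]},
  ],
  force=22,
)

```text
time: 31.28
position: [0.4882, -0.3899, 0.0477]
tool_rot: [0.629, 0.778, -0.0, 0.001]
ft_force: [0.4, 1.0, 6.6]
grip_width: 0.0603
grip_force: 22.0
```

Call:
move_arm(
  commands=[
    {"hand":5.4,"travel":[0,0,-1],"twist":[0,0,0]},
    {"hand":5.4,"travel":[0,0,-3],"twist":[0,0,0]},
    {"hand":5.4,"travel":[0,0,-4],"twist":[0,0,0]},
    {"hand":5.4,"travel":[0,0,-4],"twist":[0,0,0]},
    {"hand":5.4,"travel":[0,0,-2.5],"twist":[0,0,0]},
  ],
)

```text
time: 31.7
position: [0.4879, -0.39, 0.1951]
tool_rot: [0.629, 0.778, -0.0, 0.002]
ft_force: [0.6, -0.4, -1.5]
grip_width: 0.06
grip_force: 22.0
```

Call:
move_arm(
  commands=[
    {"hand":5.4,"travel":[2.207,1.526,0],"twist":[0,0,0]},
    {"hand":5.4,"travel":[2.207,1.526,0],"twist":[0,0,0]},
    {"hand":5.4,"travel":[2.207,1.526,0],"twist":[0,0,0]},
    {"hand":5.4,"travel":[2.207,1.526,0],"twist":[0,0,0]},
    {"hand":5.4,"travel":[2.207,1.526,0],"twist":[0,0,0]},
  ],
)

```text
time: 32.12
position: [0.5383, -0.2639, 0.1912]
tool_rot: [0.629, 0.778, -0.0, -0.001]
ft_force: [1.2, -0.2, -1.2]
grip_width: 0.0604
grip_force: 22.1
```

Call:
move_arm(
  commands=[
    {"hand":5.4,"travel":[2.207,1.526,0],"twist":[0,0,0]},
    {"hand":5.4,"travel":[2.207,1.526,0],"twist":[0,0,0]},
    {"hand":5.4,"travel":[2.207,1.526,0],"twist":[0,0,0]},
    {"hand":5.4,"travel":[2.207,1.526,0],"twist":[0,0,0]},
    {"hand":5.4,"travel":[2.207,1.526,0],"twist":[0,0,0]},
  ],
)

```text
time: 32.53
position: [0.5898, -0.14, 0.191]
tool_rot: [0.629, 0.778, -0.0, -0.001]
ft_force: [0.2, -0.0, -2.3]
grip_width: 0.06
grip_force: 22.1
```

Call:
move_arm(
  commands=[
    {"hand":5.4,"travel":[2.207,1.526,0],"twist":[0,0,0]},
    {"hand":5.4,"travel":[2.207,1.526,0],"twist":[0,0,0]},
    {"hand":5.4,"travel":[2.207,1.526,0],"twist":[0,0,0]},
    {"hand":5.4,"travel":[2.207,1.526,0],"twist":[0,0,0]},
    {"hand":5.4,"travel":[2.207,1.526,0],"twist":[0,0,0]},
  ],
)

```text
time: 32.95
position: [0.6413, -0.0163, 0.191]
tool_rot: [0.629, 0.778, -0.0, -0.001]
ft_force: [0.1, -0.6, -2.3]
grip_width: 0.0606
grip_force: 22.1
```

Call:
move_arm(
  commands=[
    {"hand":5.4,"travel":[0,0,1],"twist":[0,0,0]},
    {"hand":5.4,"travel":[0,0,1],"twist":[0,0,0]},
    {"hand":5.4,"travel":[0,0,0.5],"twist":[0,0,0]},
    {"hand":5.4,"travel":[0,0,0],"twist":[0,0,0]},
    {"hand":5.4,"travel":[0,0,0],"twist":[0,0,0]},
  ],
)

```text
time: 33.37
position: [0.6408, -0.0187, 0.1652]
tool_rot: [0.629, 0.777, -0.001, -0.001]
ft_force: [-0.7, 0.1, -1.5]
grip_width: 0.0604
grip_force: 22.1
```

```bash
cat > cup.py <<'E'
from m import *
import sys
colr=sys.argv[1]; o=robot.get_obs(); T=o["position"]; q=o["tool_rot"]; psi=2*np.arctan2(q[1],q[0]); print(T.round(4),q.round(4),np.degrees(psi).round(2),o["grip_width"].round(4),o["ft_force"].round(1))
c=cam("side"); s=5; im=cv2.resize(c["frame"],None,fx=s,fy=s,interpolation=cv2.INTER_CUBIC); a=np.linspace(0,2*np.pi,70); zb=T[2]-.0475
for z,r in((zb,.026),(zb+.072,.03)):
    for u in proj(c,np.c_[T[0]+r*np.cos(a),T[1]+r*np.sin(a),a*0+z]): cv2.circle(im,tuple(int(round(v)) for v in (u+.5)*s),1,(0,255,0),-1)
u0=proj(c,[[T[0],T[1],zb+.02]])[0]; p=np.clip(u0-50,0,[412,284]).astype(int)*s
cv2.imwrite("pics/"+sys.argv[2],im[p[1]:p[1]+100*s,p[0]:p[0]+100*s,::-1])
E
python3 cup.py blue cb.png
```

```text
Traceback (most recent call last):
  File "cup.py", line 3, in <module>
    colr=sys.argv[1]; o=robot.get_obs(); T=o["position"]; q=o["tool_rot"]; psi=2*np.arctan2(q[1],q[0]); print(T.round(4),q.round(4),np.degrees(psi).round(2),o["grip_width"].round(4),o["ft_force"].round(1))
                                                                                                                                                             ^^^^^^^^^^^^^^^^^^^^^
AttributeError: 'float' object has no attribute 'round'
```

```bash
sed -i 's/o\["grip_width"\].round(4)/o["grip_width"]/' cup.py; python3 cup.py blue cb.png
```

```text
[ 0.6408 -0.0187  0.1652] [ 6.292e-01  7.772e-01 -7.000e-04 -1.000e-03] 102.01 0.06039989536495061 [-0.7  0.1 -1.5]
```

View pics/cb.png

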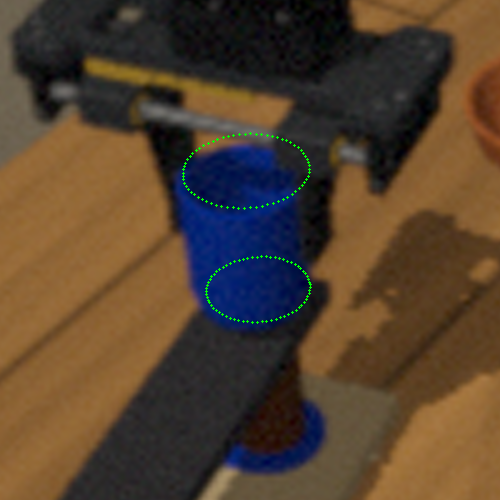

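The held blue cup sits about 5 mm toward the white end relative to the TCP: its base edge is at crop (245,328), predicted (258,322). I'll compensate and lower it.

Call:
move_arm(
  commands=[
    {"hand":5.4,"travel":[-0.22,0.08,0.3],"twist":[0,0,0]},
    {"hand":5.4,"travel":[-0.23,0.08,0.3],"twist":[0,0,0]},
    {"hand":5.4,"travel":[0,0,0.2],"twist":[0,0,0]},
    {"hand":5.4,"travel":[0,0,0],"twist":[0,0,0]},
    {"hand":5.4,"travel":[0,0,0],"twist":[0,0,0]},
  ],
)

```text
time: 33.83
position: [0.6441, -0.0217, 0.1579]
tool_rot: [0.629, 0.778, -0.0, -0.0]
ft_force: [-0.3, 0.3, -2.3]
grip_width: 0.06
grip_force: 22.1
```

Call:
move_arm(
  commands=[
    {"hand":5.4,"travel":[0,0,0.1],"twist":[0,0,0]},
    {"hand":5.4,"travel":[0,0,0],"twist":[0,0,0]},
    {"hand":5.4,"travel":[0,0,0.1],"twist":[0,0,0]},
    {"hand":5.4,"travel":[0,0,0],"twist":[0,0,0]},
    {"hand":5.4,"travel":[0,0,0],"twist":[0,0,0]},
  ],
)

```text
time: 34.25
position: [0.6442, -0.0215, 0.1561]
tool_rot: [0.629, 0.778, -0.0, -0.0]
ft_force: [0.8, -0.2, -2.0]
grip_width: 0.0603
grip_force: 22.1
```

Call:
move_arm(
  commands=[
    {"hand":5.4,"travel":[-0.1,0,0.1],"twist":[0,0,0]},
    {"hand":5.4,"travel":[0,0,0.1],"twist":[0,0,0]},
    {"hand":5.4,"travel":[0,0,0.05],"twist":[0,0,0]},
    {"hand":5.4,"travel":[0,0,0],"twist":[0,0,0]},
    {"hand":5.4,"travel":[0,0,0],"twist":[0,0,0]},
  ],
)

```text
time: 34.67
position: [0.6444, -0.0225, 0.1535]
tool_rot: [0.629, 0.778, -0.0, -0.0]
ft_force: [-0.1, 0.8, -1.4]
grip_width: 0.0599
grip_force: 22.1
```

Call:
move_arm(
  commands=[
    {"hand":5.4,"travel":[0,0,0.05],"twist":[0,0,0]},
    {"hand":5.4,"travel":[0,0,0.05],"twist":[0,0,0]},
    {"hand":5.4,"travel":[0,0,0],"twist":[0,0,0]},
    {"hand":5.4,"travel":[0,0,0],"twist":[0,0,0]},
  ],
)

```text
time: 35.0
position: [0.6445, -0.0226, 0.1528]
tool_rot: [0.629, 0.778, 0.0, 0.0]
ft_force: [0.2, 0.1, -0.7]
grip_width: 0.0603
grip_force: 22.1
```

Call:
move_arm(
  commands=[
    {"hand":5.4,"travel":[0,0,0.05],"twist":[0,0,0]},
    {"hand":5.4,"travel":[0,0,0],"twist":[0,0,0]},
    {"hand":5.4,"travel":[0,0,0],"twist":[0,0,0]},
  ],
  force=10,
)

```text
time: 35.25
position: [0.6446, -0.0225, 0.1527]
tool_rot: [0.629, 0.778, 0.0, 0.0]
ft_force: [-1.5, 0.3, 3.5]
grip_width: 0.0602
grip_force: 10.6
```

Call:
move_arm(
  commands=[
    {"hand":6.2,"travel":[0,0,0],"twist":[0,0,0]},
    {"hand":6.6,"travel":[0,0,0],"twist":[0,0,0]},
    {"hand":7.4,"travel":[0,0,0],"twist":[0,0,0]},
    {"hand":8.2,"travel":[0,0,0],"twist":[0,0,0]},
    {"hand":8.4,"travel":[0,0,0],"twist":[0,0,0]},
  ],
)

```text
time: 35.67
position: [0.6445, -0.0226, 0.1518]
tool_rot: [0.629, 0.778, -0.0, -0.0]
ft_force: [0.1, 0.6, -0.3]
grip_width: 0.0787
grip_force: 0.0
```

Call:
move_arm(
  commands=[
    {"hand":8.4,"travel":[0,0,-1],"twist":[0,0,0]},
    {"hand":8.4,"travel":[0,0,-2],"twist":[0,0,0]},
    {"hand":8.6,"travel":[0,0,-3],"twist":[0,0,0]},
    {"hand":8.7,"travel":[0,0,-3],"twist":[0,0,0]},
    {"hand":8.7,"travel":[0,0,-2],"twist":[0,0,0]},
  ],
)

```text
time: 36.08
position: [0.6456, -0.0227, 0.2658]
tool_rot: [0.629, 0.778, 0.001, 0.002]
ft_force: [0.8, 0.1, 0.4]
grip_width: 0.0866
grip_force: 0.0
```

Run:
```python
from m import *
o=robot.get_obs(); print(o["position"].round(4),o["tool_rot"].round(4))
c=cam("side"); M=masks(c); u=proj(c,[[.643,-.018,.141]])[0].astype(int)
k=blob(c,M["blue"],(u[0]-20,u[1]-25,u[0]+20,u[1]+22)); p,a=cen(k); print(p,a,cv2.boundingRect(k),(onz(c,p,.143)*1000).round(1)); save(c,"s6.png",(u[0]-60,u[1]-40,u[0]+60,u[1]+60),4)
```

```text
[ 0.6456 -0.0227  0.2658] [0.6286 0.7777 0.001  0.002 ]
[206.49840619 138.53779599] 732.0 (194, 121, 25, 37) [[643.5 -15.1 143. ]]
```

Blue cup stands on the shelf at about (643.5,-16), with the disc at (643,-18). Next is the white cup.

Call:
move_arm(
  commands=[
    {"hand":8.7,"travel":[0,0,0],"twist":[0,0,7]},
    {"hand":8.7,"travel":[0,0,0],"twist":[0,0,7]},
    {"hand":8.7,"travel":[0,0,0],"twist":[0,0,7]},
    {"hand":8.7,"travel":[0,0,0],"twist":[0,0,7]},
    {"hand":8.7,"travel":[0,0,0],"twist":[0,0,7]},
  ],
)

```text
time: 36.55
position: [0.6444, -0.0226, 0.2624]
tool_rot: [0.835, 0.55, 0.0, 0.0]
ft_force: [0.4, 0.5, -0.9]
grip_width: 0.0866
grip_force: 0.0
```

Call:
move_arm(
  commands=[
    {"hand":8.7,"travel":[0,0,0],"twist":[0,0,7]},
    {"hand":8.7,"travel":[0,0,0],"twist":[0,0,7]},
    {"hand":8.7,"travel":[0,0,0],"twist":[0,0,7]},
    {"hand":8.7,"travel":[0,0,0],"twist":[0,0,7]},
    {"hand":8.7,"travel":[0,0,0],"twist":[0,0,7]},
  ],
)

```text
time: 36.97
position: [0.6444, -0.0226, 0.2623]
tool_rot: [0.962, 0.274, 0.0, 0.0]
ft_force: [0.3, 0.4, 0.4]
grip_width: 0.0871
grip_force: 0.0
```

Call:
move_arm(
  commands=[
    {"hand":8.7,"travel":[0,0,0],"twist":[0,0,7]},
    {"hand":8.7,"travel":[0,0,0],"twist":[0,0,0]},
  ],
)

```text
time: 37.13
position: [0.6444, -0.0226, 0.2623]
tool_rot: [0.976, 0.216, 0.0, 0.0]
ft_force: [0.5, -0.2, 0.3]
grip_width: 0.087
grip_force: 0.0
```

Call:
move_arm(
  commands=[
    {"hand":8.7,"travel":[-3.16,1.261,0],"twist":[0,0,0]},
    {"hand":8.7,"travel":[-3.16,1.261,0],"twist":[0,0,0]},
    {"hand":8.7,"travel":[-3.16,1.261,0],"twist":[0,0,0]},
    {"hand":8.7,"travel":[-3.16,1.261,0],"twist":[0,0,0]},
    {"hand":8.7,"travel":[-3.16,1.261,0],"twist":[0,0,0]},
  ],
)

```text
time: 37.55
position: [0.527, -0.1475, 0.2623]
tool_rot: [0.976, 0.219, 0.0, 0.0]
ft_force: [1.4, -0.4, -0.0]
grip_width: 0.0868
grip_force: 0.0
```

Call:
move_arm(
  commands=[
    {"hand":8.7,"travel":[-3.16,1.261,1.2],"twist":[0,0,0]},
    {"hand":8.7,"travel":[-3.16,1.261,1.2],"twist":[0,0,0]},
    {"hand":8.7,"travel":[-3.16,1.261,1.2],"twist":[0,0,0]},
    {"hand":8.7,"travel":[-3.16,1.261,1.2],"twist":[0,0,0]},
    {"hand":8.7,"travel":[-3.16,1.261,1.2],"twist":[0,0,0]},
  ],
)

```text
time: 37.97
position: [0.4108, -0.2719, 0.2021]
tool_rot: [0.976, 0.219, 0.0, 0.001]
ft_force: [0.2, -0.1, 0.0]
grip_width: 0.0874
grip_force: 0.0
```

Call:
move_arm(
  commands=[
    {"hand":8.7,"travel":[0,0,0],"twist":[0,0,0]},
    {"hand":8.7,"travel":[0,0,0],"twist":[0,0,0]},
    {"hand":8.7,"travel":[0,0,0],"twist":[0,0,0]},
  ],
)

```text
time: 38.22
position: [0.4121, -0.2709, 0.2024]
tool_rot: [0.976, 0.218, 0.0, 0.0]
ft_force: [-0.1, -0.1, -0.7]
grip_width: 0.0869
grip_force: 0.0
```

Over the white cup (412,-271). Descending to grip it.

Call:
move_arm(
  commands=[
    {"hand":8.7,"travel":[0,0,3.5],"twist":[0,0,0]},
    {"hand":8.7,"travel":[0,0,3.8],"twist":[0,0,0]},
    {"hand":8.7,"travel":[0,0,3.6],"twist":[0,0,0]},
    {"hand":8.7,"travel":[0,0,2.8],"twist":[0,0,0]},
    {"hand":8.7,"travel":[0,0,2],"twist":[0,0,0]},
  ],
)

```text
time: 38.63
position: [0.4127, -0.2692, 0.0432]
tool_rot: [0.976, 0.219, -0.0, -0.001]
ft_force: [0.3, -0.1, 1.6]
grip_width: 0.0869
grip_force: 0.0
```

Call:
move_arm(
  commands=[
    {"hand":8.7,"travel":[0,0,0],"twist":[0,0,0]},
    {"hand":7.2,"travel":[0,0,0],"twist":[0,0,0]},
    {"hand":6.6,"travel":[0,0,0],"twist":[0,0,0]},
    {"hand":5.4,"travel":[0,0,0],"twist":[0,0,0]},
    {"hand":5.4,"travel":[0,0,0],"twist":[0,0,0]},
  ],
  force=8,
)

```text
time: 39.05
position: [0.4128, -0.2713, 0.0467]
tool_rot: [0.976, 0.218, 0.001, 0.001]
ft_force: [0.6, 1.5, 0.8]
grip_width: 0.0681
grip_force: 0.6
```

Call:
move_arm(
  commands=[
    {"hand":5.4,"travel":[0,0,0],"twist":[0,0,0]},
    {"hand":5.4,"travel":[0,0,0],"twist":[0,0,0]},
    {"hand":5.4,"travel":[0,0,0],"twist":[0,0,0]},
  ],
  force=22,
)

```text
time: 39.3
position: [0.412, -0.2708, 0.0462]
tool_rot: [0.976, 0.217, 0.0, 0.0]
ft_force: [-0.4, 1.2, 6.6]
grip_width: 0.0591
grip_force: 22.0
```

Call:
move_arm(
  commands=[
    {"hand":5.4,"travel":[0,0,-1.5],"twist":[0,0,0]},
    {"hand":5.4,"travel":[0,0,-4],"twist":[0,0,0]},
    {"hand":5.4,"travel":[0,0,-4],"twist":[0,0,0]},
    {"hand":5.4,"travel":[0,0,-4],"twist":[0,0,0]},
    {"hand":5.4,"travel":[0,0,-4],"twist":[0,0,0]},
  ],
)

```text
time: 39.72
position: [0.4112, -0.2705, 0.2219]
tool_rot: [0.976, 0.217, -0.0, -0.0]
ft_force: [1.1, -1.3, -1.8]
grip_width: 0.0592
grip_force: 22.0
```

Call:
move_arm(
  commands=[
    {"hand":5.4,"travel":[2.354,-1.909,-0.5],"twist":[0,0,0]},
    {"hand":5.4,"travel":[2.354,-1.909,-0.5],"twist":[0,0,0]},
    {"hand":5.4,"travel":[2.354,-1.909,-0.5],"twist":[0,0,0]},
    {"hand":5.4,"travel":[2.354,-1.909,-0.5],"twist":[0,0,0]},
    {"hand":5.4,"travel":[2.354,-1.909,-0.5],"twist":[0,0,0]},
  ],
)

```text
time: 40.13
position: [0.4779, -0.1332, 0.2455]
tool_rot: [0.976, 0.217, 0.0, 0.0]
ft_force: [0.7, 0.1, -2.0]
grip_width: 0.0593
grip_force: 22.0
```

Call:
move_arm(
  commands=[
    {"hand":5.4,"travel":[2.354,-1.909,0],"twist":[0,0,0]},
    {"hand":5.4,"travel":[2.354,-1.909,0],"twist":[0,0,0]},
    {"hand":5.4,"travel":[2.354,-1.909,0],"twist":[0,0,0]},
    {"hand":5.4,"travel":[2.354,-1.909,0],"twist":[0,0,0]},
    {"hand":5.4,"travel":[2.354,-1.909,0],"twist":[0,0,0]},
  ],
)

```text
time: 40.55
position: [0.544, 0.0033, 0.2451]
tool_rot: [0.976, 0.217, -0.0, 0.0]
ft_force: [0.8, -0.6, -2.1]
grip_width: 0.0591
grip_force: 22.0
```

Call:
move_arm(
  commands=[
    {"hand":5.4,"travel":[2.354,-1.909,0],"twist":[0,0,0]},
    {"hand":5.4,"travel":[2.354,-1.909,0],"twist":[0,0,0]},
    {"hand":5.4,"travel":[2.354,-1.909,0],"twist":[0,0,0]},
    {"hand":5.4,"travel":[2.354,-1.909,0],"twist":[0,0,0]},
    {"hand":5.4,"travel":[2.354,-1.909,0],"twist":[0,0,0]},
  ],
)

```text
time: 40.97
position: [0.6101, 0.1395, 0.2448]
tool_rot: [0.976, 0.217, -0.0, 0.0]
ft_force: [0.6, -1.2, -1.7]
grip_width: 0.0594
grip_force: 22.0
```

Call:
move_arm(
  commands=[
    {"hand":5.4,"travel":[0,0,2.5],"twist":[0,0,0]},
    {"hand":5.4,"travel":[0,0,2.5],"twist":[0,0,0]},
    {"hand":5.4,"travel":[0,0,2],"twist":[0,0,0]},
    {"hand":5.4,"travel":[0,0,1.5],"twist":[0,0,0]},
    {"hand":5.4,"travel":[0,0,0.5],"twist":[0,0,0]},
  ],
)

```text
time: 41.38
position: [0.6077, 0.1381, 0.1519]
tool_rot: [0.976, 0.217, -0.003, -0.0]
ft_force: [-0.7, -0.0, -1.7]
grip_width: 0.0593
grip_force: 22.0
```

Call:
move_arm(
  commands=[
    {"hand":5.4,"travel":[0,0,0],"twist":[0,0,0]},
    {"hand":5.4,"travel":[0,0,0],"twist":[0,0,0]},
    {"hand":5.4,"travel":[0,0,0],"twist":[0,0,0]},
    {"hand":5.4,"travel":[0,0,0],"twist":[0,0,0]},
  ],
)

```text
time: 41.72
position: [0.6111, 0.1382, 0.1565]
tool_rot: [0.976, 0.217, 0.001, 0.0]
ft_force: [-0.9, -0.6, -1.5]
grip_width: 0.0591
grip_force: 22.0
```

```bash
python3 cup.py white cw.png
```

```text
[0.6111 0.1382 0.1565] [9.761e-01 2.172e-01 1.400e-03 2.000e-04] 25.09 0.05913506634113825 [-0.9 -0.6 -1.5]
```

View pics/cw.png

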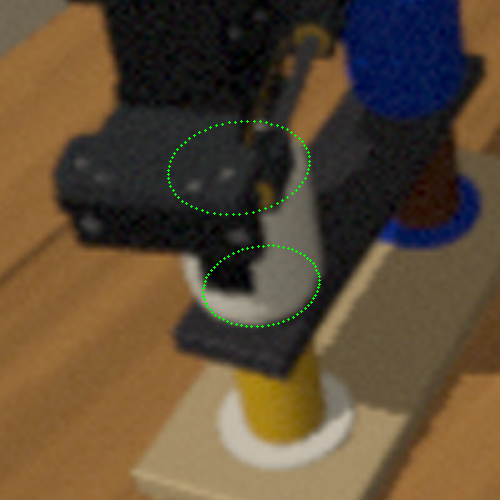

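The white cup matches its prediction: its base edge is at crop (255,326), over the white-disc end. Lowering it.

Call:
move_arm(
  commands=[
    {"hand":5.4,"travel":[-0.09,-0.04,0.1],"twist":[0,0,0]},
    {"hand":5.4,"travel":[0,0,0.1],"twist":[0,0,0]},
    {"hand":5.4,"travel":[0,0,0.05],"twist":[0,0,0]},
    {"hand":5.4,"travel":[0,0,0],"twist":[0,0,0]},
    {"hand":5.4,"travel":[0,0,0],"twist":[0,0,0]},
  ],
)

```text
time: 42.18
position: [0.6091, 0.1383, 0.1525]
tool_rot: [0.976, 0.217, -0.0, -0.0]
ft_force: [0.4, 0.6, -2.2]
grip_width: 0.0594
grip_force: 22.0
```

Call:
move_arm(
  commands=[
    {"hand":5.4,"travel":[0,0,0.05],"twist":[0,0,0]},
    {"hand":5.4,"travel":[0,0,0],"twist":[0,0,0]},
    {"hand":5.4,"travel":[0,0,0],"twist":[0,0,0]},
  ],
)

```text
time: 42.43
position: [0.6091, 0.1383, 0.152]
tool_rot: [0.976, 0.217, -0.0, -0.0]
ft_force: [0.1, 0.2, -1.8]
grip_width: 0.0587
grip_force: 22.0
```

Call:
move_arm(
  commands=[
    {"hand":5.4,"travel":[0,0,0.05],"twist":[0,0,0]},
    {"hand":5.4,"travel":[0,0,0],"twist":[0,0,0]},
    {"hand":5.4,"travel":[0,0,0],"twist":[0,0,0]},
  ],
)

```text
time: 42.68
position: [0.609, 0.1383, 0.1515]
tool_rot: [0.976, 0.217, -0.0, -0.0]
ft_force: [0.3, -0.2, -2.2]
grip_width: 0.0591
grip_force: 22.0
```

Call:
move_arm(
  commands=[
    {"hand":5.4,"travel":[0,0,0.04],"twist":[0,0,0]},
    {"hand":5.4,"travel":[0,0,0],"twist":[0,0,0]},
    {"hand":5.4,"travel":[0,0,0],"twist":[0,0,0]},
  ],
)

```text
time: 42.93
position: [0.6092, 0.1383, 0.1513]
tool_rot: [0.976, 0.217, 0.0, 0.0]
ft_force: [0.2, 0.1, -0.5]
grip_width: 0.059
grip_force: 22.0
```

Call:
move_arm(
  commands=[
    {"hand":5.4,"travel":[0,0,0.04],"twist":[0,0,0]},
    {"hand":5.4,"travel":[0,0,0],"twist":[0,0,0]},
    {"hand":5.4,"travel":[0,0,0],"twist":[0,0,0]},
  ],
  force=10,
)

```text
time: 43.18
position: [0.6092, 0.1383, 0.1512]
tool_rot: [0.976, 0.217, 0.0, 0.0]
ft_force: [-1.9, 0.4, 3.3]
grip_width: 0.0594
grip_force: 10.0
```

Call:
move_arm(
  commands=[
    {"hand":6.2,"travel":[0,0,0],"twist":[0,0,0]},
    {"hand":6.6,"travel":[0,0,0],"twist":[0,0,0]},
    {"hand":7.4,"travel":[0,0,0],"twist":[0,0,0]},
    {"hand":8.2,"travel":[0,0,0],"twist":[0,0,0]},
    {"hand":8.4,"travel":[0,0,0],"twist":[0,0,0]},
  ],
)

```text
time: 43.6
position: [0.6091, 0.1383, 0.1506]
tool_rot: [0.976, 0.217, -0.0, -0.0]
ft_force: [0.1, 0.0, -0.1]
grip_width: 0.0781
grip_force: 0.0
```

Call:
move_arm(
  commands=[
    {"hand":8.4,"travel":[0,0,-1],"twist":[0,0,0]},
    {"hand":8.4,"travel":[0,0,-2],"twist":[0,0,0]},
    {"hand":8.6,"travel":[0,0,-3],"twist":[0,0,0]},
    {"hand":8.7,"travel":[0,0,-3],"twist":[0,0,0]},
    {"hand":8.7,"travel":[0,0,-3],"twist":[0,0,0]},
  ],
)

```text
time: 44.02
position: [0.6089, 0.1382, 0.2726]
tool_rot: [0.976, 0.217, -0.0, -0.0]
ft_force: [0.8, -0.2, -0.5]
grip_width: 0.0866
grip_force: 0.0
```

Call:
move_arm(
  commands=[
    {"hand":8.7,"travel":[-2,-2.5,0],"twist":[0,0,0]},
    {"hand":8.7,"travel":[-2,-2.5,0],"twist":[0,0,0]},
    {"hand":8.7,"travel":[-2,-2.5,0],"twist":[0,0,0]},
    {"hand":8.7,"travel":[-2,-2.5,0],"twist":[0,0,0]},
    {"hand":8.7,"travel":[-2,-2.5,0],"twist":[0,0,0]},
  ],
)

```text
time: 44.43
position: [0.4642, 0.2095, 0.2716]
tool_rot: [0.976, 0.217, 0.001, -0.0]
ft_force: [0.1, 0.3, 1.1]
grip_width: 0.0871
grip_force: 0.0
```

Call:
move_arm(
  commands=[
    {"hand":8.7,"travel":[-2,-1,0],"twist":[0,0,0]},
    {"hand":8.7,"travel":[-2,-1,0],"twist":[0,0,0]},
    {"hand":8.7,"travel":[0,0,0],"twist":[0,0,0]},
    {"hand":8.7,"travel":[0,0,0],"twist":[0,0,0]},
    {"hand":8.7,"travel":[0,0,0],"twist":[0,0,0]},
  ],
)

```text
time: 44.85
position: [0.4222, 0.2103, 0.2716]
tool_rot: [0.976, 0.217, 0.002, 0.0]
ft_force: [0.3, -0.3, 0.2]
grip_width: 0.0866
grip_force: 0.0
```

Run:
```python
from m import *
o=robot.get_obs(); print(o["position"].round(4),o["ft_force"].round(1),o["time"])
ims=[]
for n in("top","side"):
    c=cam(n); M=masks(c)
    for nm,P in(("blue",[.643,-.018,.141]),("white",[.6095,.138,.141])):
        u=proj(c,[P])[0].astype(int); k=blob(c,M[nm],(u[0]-22,u[1]-25,u[0]+22,u[1]+24)); p,a=cen(k); print(n,nm,p.round(1),a,(onz(c,p,.143)[0]*1000).round(1))
    ims.append(cv2.resize(c["frame"][:,:,::-1][60:260,90:390],(400,267),interpolation=cv2.INTER_CUBIC))
    u=proj(c,[[.627,.06,.1]])[0].astype(int); ims.append(cv2.resize(c["frame"][u[1]-70:u[1]+60,u[0]-65:u[0]+65,::-1],(400,300),interpolation=cv2.INTER_CUBIC))
cv2.imwrite("pics/fin.png",np.hstack([np.vstack(ims[:2]),np.vstack(ims[2:])]))
```

```text
[0.4222 0.2103 0.2716] [ 0.3 -0.3  0.2] 44.85
top blue [254.8 131.3] 409.5 [643.8 -20.  143. ]
top white [190.1 147.3] 301.5 [607.7 135.3 143. ]
side blue [197.5 145.5] 27.5 [645.6  18.3 143. ]
side white [175.8 179.4] 851.0 [613.3 138.6 143. ]
```

View pics/fin.png

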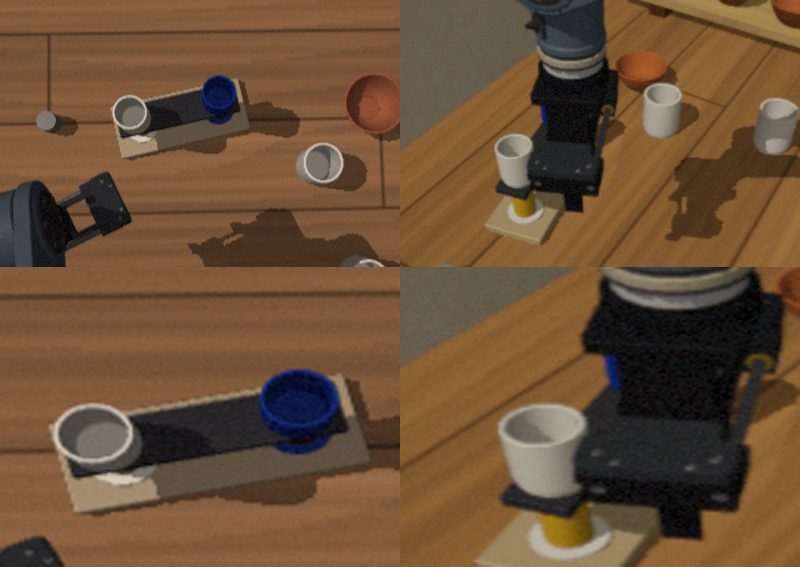

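The final pictures show both cups upright over their own discs. In the top view, blue is at (644,-20) against the disc at (643.6,-19.8), and white at (608,135) against (610,137). The bystanders are in place and the robot is clear.

```bash
python3 -c "
from rig import robot
print(robot.hand_in())"
```

```text
the job is handed in; nothing more can be done
None
```

The kiln tier is built and handed in at about 45 s of the 131 s: the shelf is level on the two props, did not rock under about 10 N above each disc, and both cups stand within about 3 mm of their disc centres; no verdict came back.

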